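# Weigh a tin of terminal blocks, cover it and pass it through the one-way gate

### The job

Set the empty tin upright and centred on the pan of the check weigher, then put every brass terminal block that is on the bench into it, letting go so that the scale can weigh the whole lot with the tin still centred. Put the cover on the tin while it stands on the pan so that it sits seated and level, then slide the covered tin off the pan, along the lane and out through the sprung one-way gate (not lifted over it) far enough that both gate leaves swing fully shut behind it. Leave the tape roll and the white jar alone.

Things in the scene. Friction and masses are not known exactly. Their poses are not given: they have to be found in the camera images.
- pan_center (a point): Centre of the top face of the weigher's square steel pan when unloaded (100 x 100 mm, 52 mm above the bench; a thin dark circle, 69 mm across, marks the centre). Fixed to the weigher. x points along the lane, from pan to gate; y to the left of that, z up. Along x from here: pan edge 50 mm, deck 53 to 255 mm, gate 95 mm, end stop's inner face 250 mm.
- pan (a joint): How far the sprung pan is pressed down, m: 0 empty, stop at 0.006 (6 mm, just above the deck). Spring 1000 N/m with 1.5 N preload: it begins to sink above 1.5 N.
- gate (a point): Middle of the gate, on the deck (45.5 mm above the bench), in the plane of the closed leaves; axes as pan_center. Open at the top: two grey upright leaves, each 42 mm long from its hinge at y = +43 or -43 mm, 4 mm thick, top 43 mm above the deck (hinge posts 52 mm).
- gate_left (a joint): Angle of the left leaf (hinge at +y), rad: 0 shut, 1.57 fully open. It opens only in the lane's +x direction (away from the pan) and light springs (about 0.015 to 0.05 N m) shut it.
- gate_right (a joint): Angle of the right leaf (hinge at -y), rad: 0 shut, 1.57 fully open, as the left one.
- outfeed (a point): Point on the deck 90 mm beyond the gate, mid-lane; axes as pan_center. A tin centred here is clear of the leaves; its centre must be about 76 mm or more beyond the gate for them to shut. Guide rails along the deck stand 30 mm above it, 88 mm apart inside, flared to about 100 mm apart near the pan.
- tin_center (a point): Centre of the open round steel tin (half-way up, on its axis; z is up along the axis). Outer diameter 66 mm, height 52 mm, wall and floor 3 mm; starts empty and upright on the bench; about 150 g.
- tin_rim (a point): Centre of the tin's mouth, 26 mm above tin_center; z up along the axis.
- cover_knob (a point): Centre of the black knob on top of the round aluminium cover. Knob 18 mm diameter, standing 18 mm above the disc (this point is 9 mm above the disc's top face), z up. The disc is 66 mm in diameter and 4 mm thick; beneath it a tapered lip 5 mm deep (55 mm diameter at the top, 48 mm at the bottom) goes inside the rim. About 60 g. Starts knob up on the bench.
- cover_seat (a point): Centre of the underside of the cover's disc, 13 mm below cover_knob; lies on tin_rim when the cover is seated. z up.
- block1_center (a point): Centre of a brass terminal block, 26 x 18 x 12 mm along its x, y and z, about 50 g; four to six alike lie on the bench (None if absent).
- block2_center (a point): Centre of a brass terminal block, 26 x 18 x 12 mm along its x, y and z, about 50 g; four to six alike lie on the bench (None if absent).
- block3_center (a point): Centre of a brass terminal block, 26 x 18 x 12 mm along its x, y and z, about 50 g; four to six alike lie on the bench (None if absent).
- block4_center (a point): Centre of a brass terminal block, 26 x 18 x 12 mm along its x, y and z, about 50 g; four to six alike lie on the bench (None if absent).
- block5_center (a point): Centre of a brass terminal block, 26 x 18 x 12 mm along its x, y and z, about 50 g; four to six alike lie on the bench (None if absent).
- block6_center (a point): Centre of a brass terminal block, 26 x 18 x 12 mm along its x, y and z, about 50 g; four to six alike lie on the bench (None if absent).
- tape_roll: Bystander: orange tape roll, 84 mm diameter, 25 mm high; origin at the centre of its underside.
- grease_jar: Bystander: closed white jar, 52 mm diameter, 55 mm high; origin at the centre of its underside.
There are look-alikes about, which are no part of the job. What is shaped like the part that bears block4_center but red is not meant.

How it is judged:
On the way, in this order (a step that is already met when the one before it is completed fails the run):
1. The empty tin stands upright and centred on the pan, released (horizontal distance between tin_center and pan_center below 0.012 m and angle between tin_center's own z axis and vertical below 0.06 rad and z of tin_center in the frame of pan_center below 0.028 m and contact force between tin and pan above 0.6 N and linear speed of tin below 0.02 m/s and contact force between the fingers and tin below 0.05 N), for 0.3 s.
2. All the blocks are in the tin, which stands centred on the pan, hand off (all of step 1 and horizontal distance between each of block1_center, block2_center, block3_center, block4_center, block5_center, block6_center and tin_center below 0.03 m and z of block1_center in the frame of tin_center between -0.03 and 0.024 m and z of block2_center in the frame of tin_center between -0.03 and 0.024 m and z of block3_center in the frame of tin_center between -0.03 and 0.024 m and z of block4_center in the frame of tin_center between -0.03 and 0.024 m and z of block5_center in the frame of tin_center between -0.03 and 0.024 m and z of block6_center in the frame of tin_center between -0.03 and 0.024 m and contact force between the fingers and block1 below 0.05 N and contact force between the fingers and block2 below 0.05 N and contact force between the fingers and block3 below 0.05 N and contact force between the fingers and block4 below 0.05 N and contact force between the fingers and block5 below 0.05 N and contact force between the fingers and block6 below 0.05 N), for 0.4 s.
3. The cover is seated level on the tin, on the pan, hand off (all of step 1 and contact force between the fingers and cover below 0.05 N and horizontal distance between each of block1_center, block2_center, block3_center, block4_center, block5_center, block6_center and tin_center below 0.03 m and z of block1_center in the frame of tin_center between -0.03 and 0.024 m and z of block2_center in the frame of tin_center between -0.03 and 0.024 m and z of block3_center in the frame of tin_center between -0.03 and 0.024 m and z of block4_center in the frame of tin_center between -0.03 and 0.024 m and z of block5_center in the frame of tin_center between -0.03 and 0.024 m and z of block6_center in the frame of tin_center between -0.03 and 0.024 m and distance between cover_seat and tin_rim below 0.005 m and z of cover_seat in the frame of tin_rim between -0.003 and 0.003 m and angle between the z axis of cover_seat and the z axis of tin_rim, either way round below 0.05 rad), for 0.3 s.
4. The covered tin slides on the deck through the opened gate (x of tin_center in the frame of gate between -0.02 and 0.05 m and z of tin_center in the frame of gate below 0.036 m and value of joint each of gate_left, gate_right above 0.4 rad and distance between cover_seat and tin_rim below 0.005 m and z of cover_seat in the frame of tin_rim between -0.003 and 0.003 m and angle between the z axis of cover_seat and the z axis of tin_rim, either way round below 0.05 rad), for 0.05 s.
At the end, for the whole second after the job is handed in: The tin stands upright on the deck beyond the gate (centre more than 60 mm past it, between the rails) with every block inside, the cover seated within 5 mm of centred, 3 mm of home and 0.05 rad of level, both leaves within 0.08 rad of shut, the pan empty, all released and at rest (x of tin_center in the frame of gate above 0.06 m and z of tin_center in the frame of gate below 0.03 m and angle between tin_center's own z axis and vertical below 0.06 rad and y of tin_center in the frame of gate between -0.03 and 0.03 m and value of joint each of gate_left, gate_right below 0.08 rad and value of joint pan below 0.001 m and linear speed of tin below 0.01 m/s and distance between cover_seat and tin_rim below 0.005 m and z of cover_seat in the frame of tin_rim between -0.003 and 0.003 m and angle between the z axis of cover_seat and the z axis of tin_rim, either way round below 0.05 rad and horizontal distance between each of block1_center, block2_center, block3_center, block4_center, block5_center, block6_center and tin_center below 0.03 m and z of block1_center in the frame of tin_center between -0.03 and 0.024 m and z of block2_center in the frame of tin_center between -0.03 and 0.024 m and z of block3_center in the frame of tin_center between -0.03 and 0.024 m and z of block4_center in the frame of tin_center between -0.03 and 0.024 m and z of block5_center in the frame of tin_center between -0.03 and 0.024 m and z of block6_center in the frame of tin_center between -0.03 and 0.024 m and contact force between the fingers and cover below 0.05 N and contact force between the fingers and tin below 0.05 N); the robot touches nothing.
It fails at once if the tape roll is moved more than 20 mm (distance of tape_roll from where it was at the start of the episode above 0.02 m).
It fails at once if the white jar is moved more than 20 mm (distance of grease_jar from where it was at the start of the episode above 0.02 m).
Of block1, block2, block3, block4, block5, block6 only 4 to 6 are there at a start; the rules pass over those that are not, and their reading is None.
At some moment in a run one of block1, block2, block3, block4, block5, block6, cover may be knocked a few centimetres aside while the robot is not near it.
It also fails if it takes over 210 s, if anything falls off the work surface, if the arm or the gripper's body presses on something with over 40 N, if the wrist force passes 120 N, or if a joint passes its speed limit or range.

### The arm

A 6-joint arm with a two-finger parallel gripper is mounted at the origin on the work surface. World frame = base frame: x ahead of the robot, y to its left, z up, the work surface at z = 0. Lengths are in m, angles in rad, forces in N, time in s.
With the tool pointing down it reaches from about 0.275 to 0.75 m from the base axis. Payload 10.2 kg.
Tool frame: the origin (TCP) lies at the very end of the fingers, on their centre line; the grasp point (between the pads) lies manip.pinch_z behind it (manip.pinch_z is the distance from the TCP to the grasp point, in m); z points along the fingers, y is the line along which they close (so a half turn about z gives the same grasp; the last joint's range is limited). The gripper opens to 85 mm and grips with 20 to 120 N. Pads are 22 mm wide; open, the fingers measure 114 mm over their backs; the gripper's body (76 mm by 85 mm) begins 54 mm behind the grasp point. The pads swing forward as they close: fully open they stand 13 mm farther back than shut.
Start: joints at [0.971, 0.313, 1.498, -0, 1.331, -0.223], TCP at [0.193, 0.488, 0.194] pointing down, gripper open.
Joint ranges: [-2.94, 2.94], [-0.97, 2.17], [0.19, 2.56], [-1.23, 4.37], [0.02, 3.11], [-2.88, 2.88]. Speed limits (rad/s): [2.39, 2.39, 3.01, 3.14, 3.14, 3.14].

### API

Orientations are given as a unit quaternion [w, x, y, z].
In Python, from plant import manip gives the robot as it stands.
- The arm moves only by the shell command python3 -m jog 'ROWS' [FORCE]. ROWS is text: rows parted by semicolons, each of 7 numbers parted by spaces: the shift along the world's x, y, z in units of 0.3 m (1.0 is 0.3 m), then the turn, a rotation vector about the world's x, y, z in units of 1.5 rad (1.0 is 1.5 rad), then the opening, from 0 (shut) to 1 (fully open). A call has 1 to 10 rows; each row is the pose to reach, as a shift and turn from the pose commanded when the call began; what a row does not reach only later rows make up. A row lasts 1/12 s, in which the tool goes at most 41.7 mm and 7.16 degrees, less where a joint would pass 70% of its speed; a pose out of reach is approached as far as the arm can. A call with a number of a shift or a turn outside -1 to 1 is refused whole. A call with a gripper value outside its range is refused whole. The fingers move at their own pace and stop on an object; FORCE is the grip in N (left out, the last holds). Time passes only in rows, so rows that repeat a pose let the fingers close. It gives the time, the measured TCP pose, the force, the opening and the grip force at its end, in the units of the state.
- manip.get_obs(): the state, without advancing time (a new reading comes with each control period).
- manip.snapshot(name): name is "scene" or "side" or "wrist"; returns (picture, depth): 480x640x3 uint8, blue, green, red; 480x640 float32, m along the optical axis (not along the pixel's ray), 0 where there is no reading.
- manip.camera_info(name): a dict with "K" (3x3 intrinsics, pixels), "R" (3x3) and "t" (3): a world point X has camera coordinates R X + t; the wrist camera has in their place "mount" (4x4, takes a point from camera to tool coordinates, whose origin is the TCP and whose axes are the flange's). Camera axes: x right, y down, z forward; pixel columns grow to the right and rows downward; lengths in m; the calibration is good to about 2 mm. A picture is of the moment at which its call begins: read the wrist's pose just before it. camera_info takes no time and is no camera call.
- manip.sign_off(): hands the job in; it is judged then, once.
The state is a dict: "t": time; "joints": joint angles; "joint_velocities": joint speeds; "joint_torque": joint torques, N m; "ee_pos": TCP position; "eef_rot": TCP orientation; "wrist_force": force on the tool from outside, world axes, zero at the start; "moment": the same for the moment, N m; "opening": finger opening in m; "grasp_force": force on a finger pad.
Only numpy, scipy, OpenCV 4.12 (cv2) and the standard library are available. Lean on these libraries where they do the work, as an engineer would, in place of code of your own. Each camera call takes 0.05 s, during which the arm holds its last target. There are 200 camera calls.

## Working session

There is one attempt and no reset: what is moved stays moved. The work goes in short steps, Python scripts to look and compute and a shell command to move; the robot and the scene stay as the last step left them, time stands still between calls to the robot, and variables do not carry over. Pictures are saved under pics/ and viewed, at most 14 in all, crops included, and the job is handed in when it is done.

```bash
ls; mkdir -p pics; cat > h.py <<'E'
import numpy as np, cv2
from plant import manip
from scipy.spatial.transform import Rotation as Rn
def snap(name, save=None):
    o=manip.get_obs(); p,d=manip.snapshot(name); ci=manip.camera_info(name); K=np.array(ci['K'])
    if 'mount' in ci:
        q=o['eef_rot']; T=np.eye(4); T[:3,:3]=Rn.from_quat([q[1],q[2],q[3],q[0]]).as_matrix(); T[:3,3]=o['ee_pos']
        M=T@np.array(ci['mount']); Rc=M[:3,:3]; c=M[:3,3]
    else:
        Rc=np.array(ci['R']).T; c=-Rc@np.array(ci['t'])
    if save: cv2.imwrite('pics/'+save,p)
    return p,d,K,Rc,c
def cloud(d,K,Rc,c):
    v,u=np.mgrid[:480,:640]; r=np.stack([(u-K[0,2])/K[0,0],(v-K[1,2])/K[1,1],np.ones_like(u)],-1)*d[...,None]
    return r@Rc.T+c
def ray(u,v,z,K,Rc,c):
    r=Rc@np.array([(u-K[0,2])/K[0,0],(v-K[1,2])/K[1,1],1]); return c+r*(z-c[2])/r[2]
def proj(X,K,Rc,c):
    x=K@(Rc.T@(np.array(X)-c)); return x[:2]/x[2]
E
python3 - <<'E'
from h import *
for n in('scene','side','wrist'):
    p,d,K,Rc,c=snap(n,n+'0.png'); print(n,K[0,0],c,Rc[:,2])
o=manip.get_obs();print(o['t'],o['ee_pos'],o['eef_rot'],o['opening'],manip.pinch_z)
E
```

```text
pics
scene 494.3540595018029 [ 1.32817079 -0.45527054  0.76774608] [-0.66729089  0.43064067 -0.60767712]
side 505.69984677893086 [0.43256742 0.84909138 0.56463909] [ 0.12925597 -0.84299032 -0.52216876]
wrist 398.1304937459274 [0.11452897 0.51875769 0.37288266] [ 0.30347477 -0.1208981  -0.94513846]
0.15 [0.19305996 0.48798119 0.1934799 ] [-1.84865079e-04  1.87272831e-01  9.82307823e-01 -4.40246075e-04] 0.08530809074941091 0.0187
```

View pics/scene0.png

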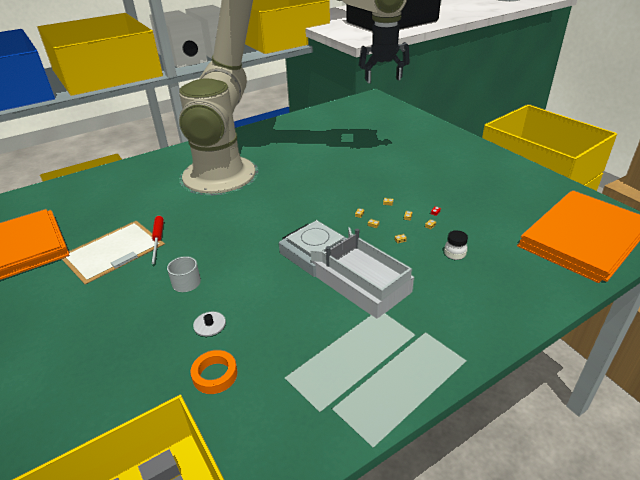

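View pics/side0.png

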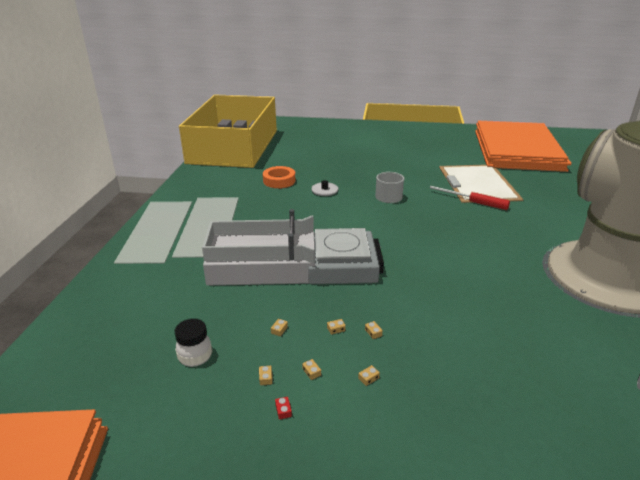

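The scene view shows six brass blocks around (360–431, 202–239) and a red decoy at (435,211). The tin is at (184,274), the cover at (209,322), the pan circle at (315,237) and the gate at (342,247). The side view also shows six brass blocks.

```bash
python3 - <<'E'
from h import *
for n in('scene','side'):
    p,d,K,Rc,c=snap(n); P=cloud(d,K,Rc,c); hsv=cv2.cvtColor(p,cv2.COLOR_BGR2HSV)
    print(n)
    on=(P[...,0]>.2)&(P[...,0]<.75)&(abs(P[...,1])<.6)&(d>0)
    m=((hsv[...,0]>12)&(hsv[...,0]<32)&(hsv[...,1]>70)&(hsv[...,2]>90)&on&(P[...,2]<.03)&(P[...,2]>.004)&(P[...,1]>-.1)).astype(np.uint8)
    k,l,s,ce=cv2.connectedComponentsWithStats(m,connectivity=8)
    for i in range(1,k):
        if s[i,4]>12:
            q=P[l==i]; top=q[q[:,2]>.009]; r=cv2.minAreaRect((top[:,:2]*1000).astype(np.float32)) if len(top)>3 else None
            print('blk',ce[i].round(),s[i,4],ray(*ce[i],.008,K,Rc,c).round(4),np.round(q[:,2].max(),3),np.round(r,1).tolist() if 0 else r)
    # height slices of grey things
    g=(hsv[...,1]<60)&on
    for nm,lo,hi,ylim in(('tin',.045,.058,(-.45,.05)),('cov',.0075,.013,(-.45,.0)),('knob',.018,.03,(-.45,.05))):
        q=(P[...,2]>lo)&(P[...,2]<hi)&on&(P[...,1]>-.5)&(P[...,1]<.1)
        q=cv2.morphologyEx(q.astype(np.uint8),cv2.MORPH_OPEN,np.ones((2,2)))
        k,l,s,ce=cv2.connectedComponentsWithStats(q)
        for i in range(1,k):
            if s[i,4]>20:
                a=P[l==i]; print(nm,ce[i].round(),s[i,4],'min',a.min(0).round(3),'max',a.max(0).round(3))
    cv2.imwrite(f'pics/{n}_c.png',cv2.resize(p[200:320,260:430] if n=='scene' else p[200:290,190:390],None,fx=4,fy=4,interpolation=2))
E
```

```text
scene
blk [387. 201.] 50 [0.4374 0.3234 0.008 ] 0.016 ((439.4005126953125, 321.550048828125), (25.09808349609375, 20.184545516967773), 50.55305862426758)
blk [359. 213.] 46 [0.4363 0.224  0.008 ] 0.016 ((438.5964660644531, 222.6737518310547), (17.89162254333496, 26.301475524902344), 35.69545364379883)
blk [407. 215.] 46 [0.5228 0.3226 0.008 ] 0.018 ((524.3720703125, 322.03948974609375), (17.033958435058594, 27.772846221923828), 37.364688873291016)
blk [373. 223.] 58 [0.4983 0.2244 0.008 ] 0.017 ((499.02203369140625, 222.0757293701172), (25.965377807617188, 24.0185489654541), 17.980749130249023)
blk [430. 224.] 56 [0.5875 0.3433 0.008 ] 0.017 ((589.0593872070312, 341.01336669921875), (19.225894927978516, 28.203317642211914), 18.15928840637207)
blk [400. 238.] 62 [0.5894 0.2394 0.008 ] 0.015 ((589.0579223632812, 238.28167724609375), (27.724037170410156, 23.870805740356445), 87.07109069824219)
tin [316. 238.] 1032 min [ 0.46  -0.455  0.037] max [1.328 0.102 0.768]
tin [366. 267.] 923 min [ 0.593 -0.455  0.043] max [1.328 0.102 0.768]
tin [179. 262.] 95 min [ 0.392 -0.455  0.039] max [ 1
[... 2252 characters left out ...]
 0.433 -0.3    0.005] max [0.614 0.849 0.565]
cov [331. 190.] 102 min [ 0.555 -0.302 -0.002] max [ 0.582 -0.245  0.012]
cov [394. 199.] 25 min [ 0.4   -0.251  0.004] max [ 0.427 -0.234  0.011]
cov [373. 279.] 29 min [ 0.434  0.07  -0.001] max [0.456 0.091 0.01 ]
knob [279. 174.] 307 min [ 0.669 -0.393 -0.001] max [ 0.746 -0.274  0.027]
knob [325. 184.] 39 min [ 0.577 -0.335  0.001] max [ 0.59  -0.268  0.03 ]
knob [390. 193.] 113 min [ 0.391 -0.31  -0.   ] max [0.454 0.849 0.565]
knob [479. 196.] 78 min [ 0.197 -0.27   0.016] max [ 0.233 -0.247  0.026]
knob [382. 266.] 23 min [ 0.426  0.025 -0.002] max [0.434 0.066 0.027]
knob [361. 274.] 198 min [ 0.433  0.055 -0.001] max [0.505 0.849 0.565]
```

View pics/scene_c.png

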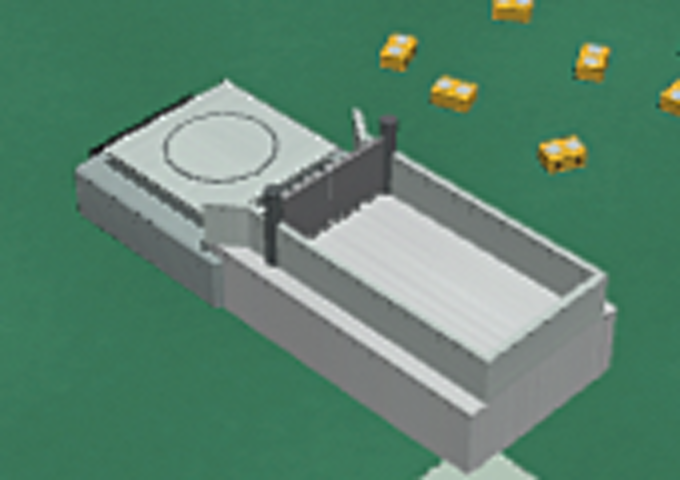

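The crop shows the pan with its circle centred near crop (220,148), i.e. scene (315,237). The gate is between posts at crop (270,215) and (388,150), and the lane runs toward the lower right.

```bash
cat >> h.py <<'E'
def longang(pts_mm):
    r=cv2.minAreaRect(pts_mm.astype(np.float32)); b=cv2.boxPoints(r); e=[b[1]-b[0],b[2]-b[1]]; l=e[int(np.linalg.norm(e[1])>np.linalg.norm(e[0]))]
    return (np.degrees(np.arctan2(l[1],l[0]))%180).round(1), np.round(r[0],1), np.round(r[1],1)
def blocks(n='side',S=None):
    p,d,K,Rc,c=S or snap(n); P=cloud(d,K,Rc,c); h=cv2.cvtColor(p,cv2.COLOR_BGR2HSV)
    m=((h[...,0]>12)&(h[...,0]<32)&(h[...,1]>70)&(h[...,2]>90)&(d>0)).astype(np.uint8)
    m=cv2.morphologyEx(m,cv2.MORPH_CLOSE,np.ones((3,3)))
    k,l,s,ce=cv2.connectedComponentsWithStats(m,connectivity=8); out=[]
    for i in range(1,k):
        q=P[l==i]
        if s[i,4]<25 or not(.2<np.median(q[:,0])<.75 and -.15<np.median(q[:,1])<.5) or s[i,4]>8000: continue
        zt=np.percentile(q[:,2],90); t=q[q[:,2]>zt-.003]
        if len(t)>6: out.append((ce[i].round(),s[i,4],round(float(zt),4))+longang(t[:,:2]*1000))
    return out
def tooly():
    o=manip.get_obs(); q=o['eef_rot']; R=Rn.from_quat([q[1],q[2],q[3],q[0]]).as_matrix()
    return o['t'],o['ee_pos'].round(4),np.degrees(np.arctan2(R[1,1],R[0,1])).round(1),R[:,2].round(3)
E
python3 - <<'E'
from h import *
for b in blocks(): print(*b)
print(tooly())
def fitc(a):
    A=np.c_[2*a[:,:2],np.ones(len(a))]; x=np.linalg.lstsq(A,(a[:,:2]**2).sum(1),rcond=None)[0]; return x[:2],np.sqrt(x[2]+x[0]**2+x[1]**2)
for n in('scene','side'):
    S=snap(n); p,d,K,Rc,c=S; P=cloud(d,K,Rc,c); print(n)
    g=cv2.cvtColor(p,cv2.COLOR_BGR2GRAY)
    pan=(abs(P[...,2]-.052)<.0025)&(np.linalg.norm(P[...,:2]-[.513,.043],axis=-1)<.085)&(d>0)
    pan=cv2.morphologyEx(pan.astype(np.uint8),cv2.MORPH_OPEN,np.ones((3,3)))
    k,l,s,ce=cv2.connectedComponentsWithStats(pan); i=1+np.argmax(s[1:,4]); q=P[l==i]
    print('pan',longang(q[:,:2]*1000),q[:,2].mean())
    # dark circle inside pan
    bh=cv2.morphologyEx(g,cv2.MORPH_BLACKHAT,np.ones((7,7)))
    o=q[:,:2].mean(0); rr=np.linalg.norm(P[...,:2]-o,axis=-1); m=(bh>25)&(rr<.042)&(rr>.024)&(d>0)
    uv=np.argwhere(m); pts=np.array([ray(u,v,.052,K,Rc,c) for v,u in uv]); print('circle',fitc(pts),len(pts))
    # rails: top z 0.0755
    r=(abs(P[...,2]-.0755)<.003)&(P[...,0]>.55)&(P[...,0]<.8)&(P[...,1]>-.08)&(P[...,1]<.14)&(d>0); q=P[r]
    print('rails',longang(q[:,:2]*1000))
    t=(abs(P[...,2]-.052)<.003)&(np.linalg.norm(P[...,:2]-[.423,-.268],axis=-1)<.05)&(d>0); print('tin',fitc(P[t]),P[t].min(0),P[t].max(0))
    kk=(abs(P[...,2]-.027)<.003)&(np.linalg.norm(P[...,:2]-[.583,-.274],axis=-1)<.02)&(d>0); print('knob',P[kk].mean(0),kk.sum())
    dd=(abs(P[...,2]-.009)<.003)&(np.linalg.norm(P[...,:2]-[.583,-.274],axis=-1)<.045)&(d>0); print('disc',cv2.minEnclosingCircle((P[dd][:,:2]*1000).astype(np.float32)))
E
```

```text
[278. 327.] 166 0.013 76.1 [590.4 238.3] [25.4 18.6]
[336. 326.] 179 0.0127 97.3 [459.7 528.6] [ 27.7 642.6]
[373. 330.] 176 0.0129 124.4 [436.8 223.3] [19.  26.9]
[312. 369.] 198 0.0129 126.1 [523.4 321.9] [18.3 26.8]
[265. 375.] 193 0.0129 106.1 [516.7 590.2] [ 17.7 544.1]
[368. 375.] 223 0.013 43.6 [439. 322.] [25.9 18.9]
(0.3, array([0.1931, 0.4881, 0.1937]), np.float64(68.4), array([-0., -0., -1.]))
scene
pan (np.float32(172.7), array([500.1,   1.5]), array([43.4, 83.2])) 0.05279837692810918
circle (array([0.50610203, 0.00189491]), np.float64(0.033779811645247106)) 63
rails (np.float32(9.8), array([662.3,  62.8]), array([201.7, 124.6]))
tin (array([ 0.42560276, -0.26796927]), np.float64(0.03126807855275488)) [ 0.39195364 -0.30042508  0.04901437] [ 0.46079889 -0.23601537  0.05469371]
knob [ 0.58523138 -0.27701899  0.0270456 ] 53
disc ((584.1948852539062, -278.84246826171875), 35.43272399902344)
side
pan (np.float32(99.8), array([510.3,  33.8]), array([ 99.9, 105.7])) 0.05221898263627472
circle (array([0.50649715, 0.0538543 ]), np.float64(0.03647219485622219)) 150
rails (np.float32(10.6), array([662.1,  63.2]), array([201.7, 128.4]))
tin (array([ 0.42630504, -0.26859223]), np.float64(0.031156074897991336)) [ 0.39448836 -0.30260873  0.04902551] [ 0.45886446 -0.23516831  0.05419584]
knob [ 0.58597595 -0.27610328  0.02633792] 27
disc ((586.1611328125, -278.152587890625), 34.15624237060547)
```

```bash
sed -i 's/(d>0)).astype/(d>.05)).astype/; s/q=P\[l==i\]$/q=P[(l==i)\&(d>.05)]/' h.py; python3 - <<'E'
from h import *
for b in blocks(): print(*b)
for n in('scene','side'):
    p,d,K,Rc,c=snap(n); P=cloud(d,K,Rc,c); g=cv2.cvtColor(p,cv2.COLOR_BGR2GRAY)
    u0,v0=proj([.51,.035,.052],K,Rc,c); th=cv2.adaptiveThreshold(g,255,0,1,9,6)
    bb=th[int(v0)-40:int(v0)+40,int(u0)-50:int(u0)+50]
    cs,_=cv2.findContours(bb,cv2.RETR_LIST,cv2.CHAIN_APPROX_NONE)
    for k in cs:
        if len(k)<40: continue
        q=np.array([ray(a[0][0]+int(u0)-50,a[0][1]+int(v0)-40,.052,K,Rc,c)[:2]*1000 for a in k])
        r=cv2.fitEllipse(q.astype(np.float32)); print(n,len(k),np.round(r[0],1),np.round(r[1],1))
    r=(abs(P[...,2]-.0755)<.0015)&(P[...,0]>.62)&(P[...,0]<.8)&(P[...,1]>-.08)&(P[...,1]<.16)&(d>.05)
    q=P[r][:,:2]; a=np.radians(10); e=np.array([-np.sin(a),np.cos(a)]); s=(q-[.51,.035])@e
    for w in(s>0,s<0):
        f=np.polyfit(q[w][:,0],q[w][:,1],1); print('rail',np.degrees(np.arctan(f[0])),w.sum(),s[w].mean())
E
```

```text
[279. 327.] 167 0.013 74.9 [591.2 239.3] [27.7 19.1]
[336. 326.] 176 0.0129 24.0 [498.9 223.3] [27.2 18.8]
[373. 330.] 174 0.0128 121.8 [437.5 223.6] [18.  26.6]
[312. 369.] 194 0.013 129.9 [523.7 321.6] [19.1 26.5]
[265. 375.] 193 0.013 103.6 [588.  342.8] [17.5 24.8]
[368. 375.] 216 0.0128 45.8 [439.4 321.8] [25.5 19.1]
scene 61 [581.4  71.5] [21.6 85.6]
scene 80 [526.8  -3.5] [34.2 98.7]
scene 62 [506.6  37.4] [65.4 66.4]
scene 66 [507.2  37.2] [68.2 70. ]
scene 552 [543.1  35.2] [167.1 219.5]
scene 62 [483.5 186.3] [28.5 61.1]
rail 2.04206213098739 95 0.04088472043709221
rail 16.941935465733074 129 -0.03960967413197554
side 40 [577.3 123.9] [ 7.8 40.4]
side 113 [496.8  95.1] [ 16.8 122.5]
side 157 [509.9  34.4] [67.1 67.4]
side 536 [505.2  57.7] [157.1 186.5]
side 132 [592.   -7.7] [ 45.5 258. ]
rail 1.9581132490201048 163 0.040630525572406574
rail 16.802515171083314 160 -0.04182723861840269
```

Pan centre ≈ (0.5085, 0.036), from averaging the two views, and the lane heading is ≈ 10°. The six blocks are all resolved. I'm moving to the tin.

```bash
python3 -m jog '0.777 -1 0 0 0 0.368 1;0.777 -1 0 0 0 0.368 1;0.777 -1 0 0 0 0.368 1;0.777 -1 0 0 0 0.368 1;0.777 -1 0 0 0 0.368 1;0.777 -1 0 0 0 0.368 1;0.777 -1 0 0 0 0.368 1;0.777 -1 0 0 0 0.368 1;0.777 -1 0 0 0 0.368 1;0.777 -1 0 0 0 0.368 1'
python3 -m jog '0 -1 0 0 0 0 1;0 -1 0 0 0 0 1;0 -1 0 0 0 0 1;0 -1 0 0 0 0 1;0 -1 0 0 0 0 1;0 -1 0 0 0 0 1;0 -1 0 0 0 0 1;0 -1 0 0 0 0 1;0 -1 0 0 0 0 1'
python3 -m jog '0 -0.52 0 0 0 0 1;0 -0.52 0 0 0 0 1;0 -0.52 0 0 0 0 1;0 -0.52 0 0 0 0 1;0 -0.52 0 0 0 0 1;0 -0.52 0 0 0 0 1;0 -0.52 0 0 0 0 1'
python3 - <<'E'
from h import *
print(tooly(), manip.get_obs()['joints'].round(2))
p,d,K,Rc,c=snap('wrist','w1.png'); P=cloud(d,K,Rc,c)
t=(abs(P[...,2]-.052)<.003)&(np.linalg.norm(P[...,:2]-[.426,-.268],axis=-1)<.045)&(d>0.05)
a=P[t]; A=np.c_[2*a[:,:2],np.ones(len(a))]; x=np.linalg.lstsq(A,(a[:,:2]**2).sum(1),rcond=None)[0]; print(t.sum(),x[:2],np.sqrt(x[2]+x[0]**2+x[1]**2))
E
```

```text
t: 1.38
ee_pos: [0.4277, 0.1856, 0.1941]
eef_rot: [0.0, -0.087, 0.996, -0.0]
wrist_force: [0.6, 0.5, -0.3]
opening: 0.0855
grasp_force: 0.0
t: 2.13
ee_pos: [0.4261, -0.114, 0.1938]
eef_rot: [-0.0, -0.085, 0.996, -0.0]
wrist_force: [1.3, 1.2, -0.4]
opening: 0.0856
grasp_force: 0.0
t: 2.72
ee_pos: [0.4266, -0.2662, 0.1938]
eef_rot: [-0.0, -0.088, 0.996, 0.0]
wrist_force: [-0.7, -0.4, -0.4]
opening: 0.0855
grasp_force: 0.0
(2.7167, array([ 0.4266, -0.2662,  0.1938]), np.float64(100.1), array([-0.   ,  0.001, -1.   ])) [-0.79  0.26  1.56  0.    1.32 -2.54]
882 [ 0.42486285 -0.27032299] 0.031185671580434813
```

View pics/w1.png

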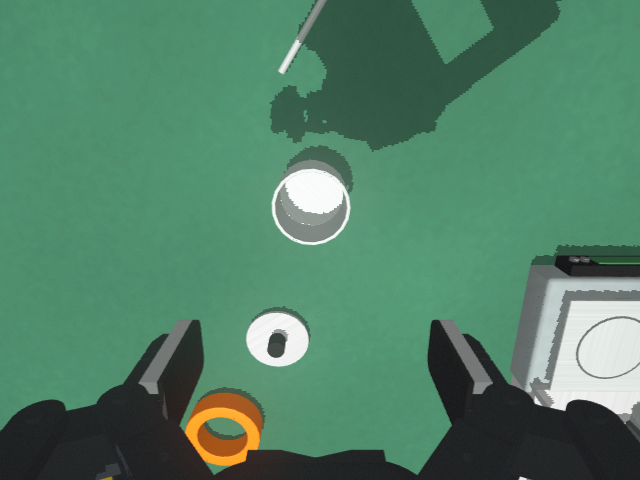

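The wrist view shows the tin mouth at (311,206) and the cover at (278,338). The tin is at about (0.425, −0.270). I'm grasping and lifting it.

```bash
python3 -m jog '0 -0.005 -0.58 0 0 0 1;0 -0.005 -0.58 0 0 0 1;0 -0.005 -0.58 0 0 0 1;0 -0.005 -0.58 0 0 0 1;0 -0.005 -0.58 0 0 0 1;0 -0.005 -0.58 0 0 0 1;0 -0.005 -0.58 0 0 0 1;0 -0.005 -0.58 0 0 0 1'
python3 -m jog '0 0 0 0 0 0 0.5;0 0 0 0 0 0 0.5;0 0 0 0 0 0 0.5;0 0 0 0 0 0 0.5;0 0 0 0 0 0 0.5;0 0 0 0 0 0 0.5' 25
python3 -m jog '0 0 0.4 0 0 0 0.5;0 0 0.4 0 0 0 0.5;0 0 0.4 0 0 0 0.5;0 0 0.4 0 0 0 0.5;0 0 0.4 0 0 0 0.5;0 0 0.4 0 0 0 0.5'
```

```text
t: 3.43
ee_pos: [0.4277, -0.2701, 0.0225]
eef_rot: [0.001, -0.088, 0.996, -0.002]
wrist_force: [0.5, 0.4, 1.2]
opening: 0.0853
grasp_force: 0.0
t: 3.93
ee_pos: [0.4263, -0.2694, 0.02]
eef_rot: [0.0, -0.087, 0.996, -0.0]
wrist_force: [0.7, 0.3, 0.5]
opening: 0.0427
grasp_force: 0.0
t: 4.43
ee_pos: [0.4259, -0.269, 0.1392]
eef_rot: [-0.0, -0.087, 0.996, 0.0]
wrist_force: [-0.7, 0.2, -0.1]
opening: 0.0424
grasp_force: 0.0
```

```bash
python3 - <<'E'
from h import *
p,d,K,Rc,c=snap('wrist'); q,*_=snap('scene')
cv2.imwrite('pics/w2.png',np.hstack([cv2.resize(p,(400,300)),q[220:370,120:320].repeat(2,0).repeat(2,1)]))
E
```

```text
(no output)
```

View pics/w2.png

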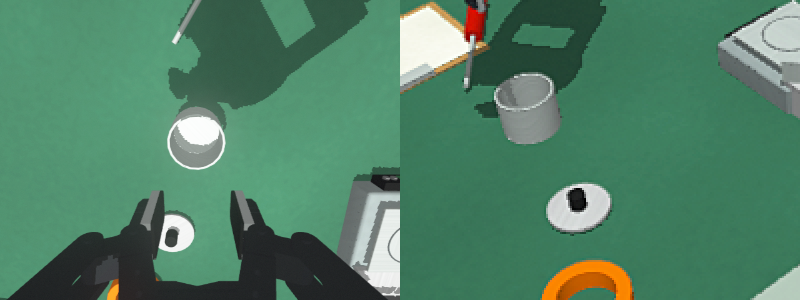

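```bash
python3 - <<'E'
from h import *
o=manip.get_obs(); p,d,K,Rc,c=snap('wrist'); P=cloud(d,K,Rc,c); print(c,Rc[:,2],o['ee_pos'])
print('tcp px',proj(o['ee_pos'],K,Rc,c),'mount',np.array(manip.camera_info('wrist')['mount']).round(3).tolist())
print('rim px',proj([.4253,-.2695,.052],K,Rc,c), 'w/ depth at tin rim', P[225,270],P[225,320])
# finger tips in depth: nearest things
m=(d>.05)&(P[...,2]>.11)&(P[...,2]<.2); print(P[m].min(0),P[m].max(0)); v,u=np.argwhere(m)[:,0],np.argwhere(m)[:,1]; print(u.min(),u.max(),v.min(),v.max(), d[350,240],P[330,245],P[330,380])
for n in ('scene','side'):
    p,d,K,Rc,c=snap(n); P=cloud(d,K,Rc,c); t=(P[...,2]>.04)&(np.linalg.norm(P[...,:2]-[.42,-.268],axis=-1)<.1)&(d>.05); q=P[t]; l=q[q[:,2]<.057]; f=q[(q[:,2]>.1)&(q[:,2]<.17)]
    print(n,l.min(0),l.max(0),'fingers',f.min(0) if len(f) else 0,f.max(0) if len(f) else 0)
E
```

```text
[ 0.34281976 -0.28435558  0.31815047] [ 0.3201402   0.05933226 -0.94551041] [ 0.42573292 -0.26883368  0.13856697]
tcp px [315.84772526 283.49222552] mount [[0.001, -0.945, -0.327, 0.085], [1.0, 0.0, 0.001, -0.0], [-0.0, -0.327, 0.945, -0.179], [0.0, 0.0, 0.0, 1.0]]
rim px [314.50842653 229.95398922] w/ depth at tin rim [ 0.42730716 -0.30073242  0.05146001] [ 0.43574311 -0.26298263  0.00207826]
[ 0.40944462 -0.30484884  0.17657374] [ 0.4406256  -0.23580114  0.19999323]
214 417 305 384 0.12508406 [ 0.4191538  -0.29489038  0.19921896] [ 0.4108469  -0.24951468  0.19973814]
scene [ 0.39062487 -0.3009331   0.04003202] [ 0.4605548  -0.23676765  0.05572222] fingers 0 0
side [ 0.39395394 -0.30324465  0.04003856] [ 0.45892674 -0.23433821  0.05426689] fingers 0 0
```

The fingertips sit well above the stated TCP (0.177 against 0.139), so the pads passed above the rim. I'll measure the real tip offset against opening.

```bash
cat > tip.py <<'E'
from h import *
o=manip.get_obs(); z0=o['ee_pos'][2]; print('open',o['opening'],'tcp',o['ee_pos'])
p,d,K,Rc,c=snap('wrist'); P=cloud(d,K,Rc,c); m=(d>.05)&(P[...,2]>z0-.02)&(np.linalg.norm(P[...,:2]-o['ee_pos'][:2],axis=-1)<.06)
print('wrist tips above tcp',np.percentile(P[m][:,2],[0.5,2,5])-z0,m.sum())
for n in('scene','side'):
    p,d,K,Rc,c=snap(n); P=cloud(d,K,Rc,c); m=(d>.05)&(P[...,2]>z0-.03)&(np.linalg.norm(P[...,:2]-o['ee_pos'][:2],axis=-1)<.07)
    print(n,m.sum(),(np.percentile(P[m][:,2],[.5,2,5])-z0 if m.sum() else 0),P[m&(P[...,2]<z0+.06)].mean(0))
E
python3 -m jog '0 0 0.2 0 0 0 0;0 0 0.2 0 0 0 0;0 0 0.2 0 0 0 0;0 0 0.2 0 0 0 0;0 0 0.2 0 0 0 0;0 0 0.2 0 0 0 0;0 0 0.2 0 0 0 0;0 0 0.2 0 0 0 0' | grep -E 'ee_pos|opening'; python3 tip.py
python3 -m jog '0 0 0 0 0 0 0.85;0 0 0 0 0 0 0.85;0 0 0 0 0 0 0.85;0 0 0 0 0 0 0.85;0 0 0 0 0 0 0.85;0 0 0 0 0 0 0.85;0 0 0 0 0 0 0.85' | grep opening;  python3 tip.py
```

```text
ee_pos: [0.4261, -0.2691, 0.1992]
opening: -0.0001
open -7.383449180342086e-05 tcp [ 0.42608424 -0.26914537  0.19916547]
wrist tips above tcp [0.04507461 0.052441   0.06434393] 46852
scene 8714 [0.0500749  0.06848362 0.09290113] [ 0.43299486 -0.26826771  0.25013006]
side 2500 [0.04148298 0.05015156 0.06501394] [ 0.42707425 -0.26095366  0.24921231]
opening: 0.0725
open 0.07252780942697026 tcp [ 0.42628638 -0.26930533  0.19989207]
wrist tips above tcp [0.04833118 0.05298299 0.05945423] 38080
scene 8973 [0.05525177 0.07047996 0.09723458] [ 0.43058594 -0.26482969  0.25438478]
side 2613 [0.0483809  0.0544962  0.06446226] [ 0.42673002 -0.25454113  0.25352459]
```

All three cameras agree that the tips are about 36–46 mm behind the reported TCP. I'll grasp deeper and watch the force.

```bash
python3 -m jog '0 0 -0.6 0 0 0 1;0 0 -0.6 0 0 0 1;0 0 -0.6 0 0 0 1;0 0 -0.6 0 0 0 1;0 0 -0.6 0 0 0 1;0 0 -0.6 0 0 0 1;0 0 -0.65 0 0 0 1;0 0 -0.7 0 0 0 1;0 0 -0.7 0 0 0 1'
python3 -m jog '0 0 0 0 0 0 0.6;0 0 0 0 0 0 0.6;0 0 0 0 0 0 0.6;0 0 0 0 0 0 0.6;0 0 0 0 0 0 0.6;0 0 0 0 0 0 0.6' 25
```

```text
t: 6.98
ee_pos: [0.426, -0.269, -0.0107]
eef_rot: [-0.0, -0.087, 0.996, 0.001]
wrist_force: [-0.8, 0.6, -0.4]
opening: 0.0855
grasp_force: 0.0
t: 7.48
ee_pos: [0.4271, -0.2701, -0.0082]
eef_rot: [0.001, -0.088, 0.996, -0.001]
wrist_force: [-1.7, 0.6, 5.9]
opening: 0.065
grasp_force: 27.2
```

```bash
python3 -m jog '0 0 0.1 0 0 0 0.6;0 0 0.2 0 0 0 0.6;0 0 0.3 0 0 0 0.6;0 0 0.4 0 0 0 0.6;0 0 0.5 0 0 0 0.6;0 0 0.5 0 0 0 0.6;0 0 0.5 0 0 0 0.6'
python3 - <<'E'
from h import *
print(tooly())
q,d,K,Rc,c=snap('side'); P=cloud(d,K,Rc,c)
cv2.imwrite('pics/s2.png',cv2.resize(q[90:210,310:470],None,fx=4,fy=4)); 
m=(d>.05)&(P[...,1]<-.2)&(P[...,1]>-.33)&(abs(P[...,0]-.426)<.045)&(P[...,2]>.05)
for z in np.arange(.05,.26,.01):
    k=m&(abs(P[...,2]-z)<.005)
    if k.sum(): print(round(z,2),k.sum(),P[k][:,0].min().round(3),P[k][:,0].max().round(3),int(q[k].mean()))
E
```

```text
t: 8.07
ee_pos: [0.4269, -0.2698, 0.1419]
eef_rot: [0.001, -0.088, 0.996, -0.002]
wrist_force: [0.0, 1.0, -2.3]
opening: 0.0649
grasp_force: 30.0
(8.0667, array([ 0.4269, -0.2698,  0.1419]), np.float64(100.0), array([ 0.003, -0.003, -1.   ]))
0.15 54 0.394 0.457 103
0.16 126 0.394 0.458 105
0.17 119 0.393 0.458 106
0.18 134 0.394 0.459 106
0.19 156 0.395 0.457 100
0.2 185 0.393 0.458 93
0.21 69 0.411 0.444 47
0.22 66 0.41 0.445 53
0.23 47 0.405 0.448 38
0.24 87 0.405 0.451 36
0.25 74 0.404 0.449 34
```

View pics/s2.png

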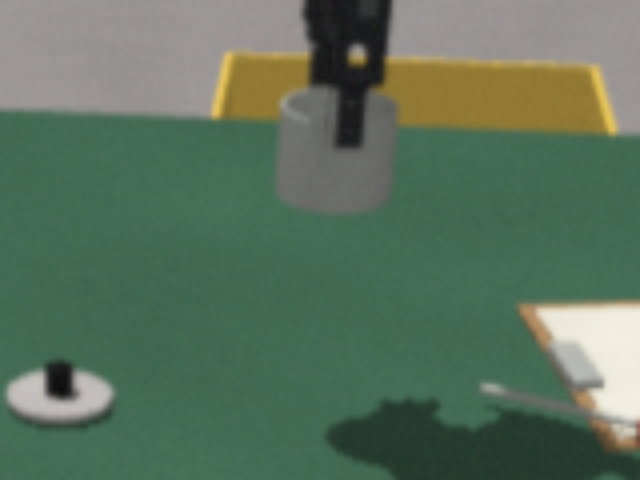

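The side crop shows the tin held upright, with the finger over its upper half. I'm carrying it to the pan.

```bash
python3 -m jog '0.275 1 0 0 0 0 0.6;0.275 1 0 0 0 0 0.6;0.275 1 0 0 0 0 0.6;0.275 1 0 0 0 0 0.6;0.275 1 0 0 0 0 0.6;0.275 1 0 0 0 0 0.6;0.275 1 0 0 0 0 0.6;0.275 1.0 0 0 0 0 0.6;0.275 1 0 0 0 0 0.6;0.275 1 0 0 0 0 0.6'
python3 -m jog '0 0.018 -0.1 0 0 0 0.6;0 0.018 -0.2 0 0 0 0.6;0 0.018 -0.25 0 0 0 0.6;0 0.018 -0.29 0 0 0 0.6;0 0.018 -0.3 0 0 0 0.6;0 0.018 -0.31 0 0 0 0.6;0 0.018 -0.31 0 0 0 0.6;0 0.018 -0.31 0 0 0 0.6'
python3 - <<'E'
from h import *
for n in('scene','side'):
    p,d,K,Rc,c=snap(n); P=cloud(d,K,Rc,c); m=(d>.05)&(abs(P[...,2]-.075)<.01)&(np.linalg.norm(P[...,:2]-[.5085,.036],axis=-1)<.045); a=P[m]
    A=np.c_[2*a[:,:2],np.ones(len(a))]; x=np.linalg.lstsq(A,(a[:,:2]**2).sum(1),rcond=None)[0]; print(n,m.sum(),x[:2],np.sqrt(x[2]+x[0]**2+x[1]**2))
E
```

```text
t: 8.95
ee_pos: [0.5081, 0.0316, 0.1386]
eef_rot: [-0.001, -0.089, 0.996, 0.0]
wrist_force: [-0.4, -0.5, -1.3]
opening: 0.0647
grasp_force: 30.1
t: 9.62
ee_pos: [0.5091, 0.0356, 0.0475]
eef_rot: [0.0, -0.087, 0.996, -0.0]
wrist_force: [-0.6, 0.3, -1.8]
opening: 0.0648
grasp_force: 30.1
scene 276 [0.5080128  0.03657502] 0.03163470005758365
side 349 [0.50840427 0.03655088] 0.03158651926497987
```

Centred. I'm lowering the last 3 mm, releasing and rising straight up.

```bash
python3 -m jog '0 0 -0.008 0 0 0 0.6;0 0 -0.012 0 0 0 0.6;0 0 -0.012 0 0 0 0.6;0 0 -0.012 0 0 0 0.8;0 0 -0.012 0 0 0 1;0 0 -0.012 0 0 0 1;0 0 -0.012 0 0 0 1;0 0 -0.012 0 0 0 1'
python3 -m jog '0 0 0.1 0 0 0 1;0 0 0.2 0 0 0 1;0 0 0.3 0 0 0 1;0 0 0.4 0 0 0 1;0 0 0.5 0 0 0 1;0 0 0.5 0 0 0 1;0 0 0.5 0 0 0 1'
python3 - <<'E'
from h import *
S=snap('side'); p,d,K,Rc,c=S; P=cloud(d,K,Rc,c); m=(d>.05)&(abs(P[...,2]-.1025)<.004)&(np.linalg.norm(P[...,:2]-[.5085,.036],axis=-1)<.045); a=P[m]
A=np.c_[2*a[:,:2],np.ones(len(a))]; x=np.linalg.lstsq(A,(a[:,:2]**2).sum(1),rcond=None)[0]; print(m.sum(),x[:2],np.sqrt(x[2]+x[0]**2+x[1]**2),'rim z',np.percentile(P[(d>.05)&(np.linalg.norm(P[...,:2]-[.5085,.036],axis=-1)<.045)&(P[...,2]<.12)][:,2],99))
for b in blocks(S=S): print(*b)
print(tooly(),manip.get_obs()['joints'].round(2))
E
```

```text
t: 10.38
ee_pos: [0.5088, 0.0361, 0.0434]
eef_rot: [0.0, -0.088, 0.996, -0.0]
wrist_force: [-0.1, 0.4, 0.4]
opening: 0.0852
grasp_force: 0.0
t: 10.97
ee_pos: [0.5093, 0.036, 0.1945]
eef_rot: [0.001, -0.087, 0.996, -0.0]
wrist_force: [-0.4, 0.2, -1.4]
opening: 0.0856
grasp_force: 0.0
194 [0.50782454 0.03690355] 0.03134465440817145 rim z 0.10305393474939095
[279. 327.] 176 0.0129 74.5 [590.2 238.1] [27.1 19.2]
[336. 326.] 180 0.0128 25.5 [498.8 222.6] [25.5 19.1]
[373. 330.] 177 0.0126 124.0 [437.1 222.8] [19.7 25.1]
[311. 369.] 205 0.013 130.5 [523.5 322.1] [18.6 27. ]
[265. 375.] 195 0.0131 103.9 [588.1 342.9] [17.4 26.7]
[368. 375.] 226 0.0128 43.3 [439.  322.1] [26.8 19.8]
(11.0167, array([0.5086, 0.0361, 0.193 ]), np.float64(100.0), array([-0., -0., -1.])) [-0.16  0.28  1.54 -0.    1.32 -1.91]
```

The tin stands centred on the pan. The first block is B at (0.499, 0.223), short axis 115°.

```bash
python3 -m jog '-0.033 0.623 0 0 0 0.175 0.5;-0.033 0.623 0 0 0 0.175 0.5;-0.033 0.623 0 0 0 0.175 0.5;-0.033 0.623 0 0 0 0.175 0.5;-0.033 0.623 0 0 0 0.175 0.5;-0.033 0.623 -0.2 0 0 0.175 0.5;-0.033 0.623 -0.4 0 0 0.175 0.5;-0.033 0.623 -0.6 0 0 0.175 0.5;-0.033 0.623 -0.68 0 0 0.175 0.5;-0.033 0.623 -0.68 0 0 0.175 0.5'
python3 -m jog '0 0 -0.03 0 0 0 0.5;0 0 -0.05 0 0 0 0.5;0 0 -0.06 0 0 0 0.5;0 0 -0.06 0 0 0 0.5'
python3 -m jog '0 0 0 0 0 0 0.1;0 0 0 0 0 0 0.1;0 0 0 0 0 0 0.1;0 0 0 0 0 0 0.1;0 0 0 0 0 0 0.1' 30
python3 tip.py | head -2
```

```text
t: 11.85
ee_pos: [0.4969, 0.2226, -0.0145]
eef_rot: [-0.002, -0.217, 0.976, 0.0]
wrist_force: [0.3, 0.2, 0.8]
opening: 0.0428
grasp_force: 0.0
t: 12.18
ee_pos: [0.4997, 0.2231, -0.0276]
eef_rot: [0.001, -0.217, 0.976, -0.0]
wrist_force: [0.5, -0.1, 0.4]
opening: 0.0428
grasp_force: 0.0
t: 12.6
ee_pos: [0.4998, 0.2232, -0.0271]
eef_rot: [0.001, -0.217, 0.976, -0.0]
wrist_force: [-1.3, -0.2, 6.2]
opening: 0.0158
grasp_force: 29.0
open 0.015845863605804023 tcp [ 0.49982827  0.22319711 -0.02709589]
wrist tips above tcp [0.02520063 0.02553589 0.02581342] 89989
```

```bash
python3 -m jog '0 0 0.1 0 0 0 0.1;0 0 0.3 0 0 0 0.1;0 0 0.6 0 0 0 0.1;0 0 0.6 0 0 0 0.1;0.031 -0.622 0.6 0 0 0 0.1;0.031 -0.622 0.6 0 0 0 0.1;0.031 -0.622 0.6 0 0 0 0.1;0.031 -0.622 0.6 0 0 0 0.1;0.031 -0.622 0.6 0 0 0 0.1;0.031 -0.622 0.6 0 0 0 0.1'
python3 -m jog '0 0 0 0 0 0 0.1;0 0 -0.13 0 0 0 0.1;0 0 -0.23 0 0 0 0.1;0 0 -0.27 0 0 0 0.1;0 0 -0.27 0 0 0 0.1;0 0 -0.27 0 0 0 0.1'
python3 - <<'E'
from h import *
p,d,K,Rc,c=snap('scene'); q,*_=snap('wrist')
cv2.imwrite('pics/d1.png',np.hstack([cv2.resize(q,(400,300)),cv2.resize(p[180:270,265:385],(400,300))]))
E
```

```text
t: 13.58
ee_pos: [0.5088, 0.0324, 0.1528]
eef_rot: [0.001, -0.215, 0.977, -0.001]
wrist_force: [-0.4, 0.1, -0.7]
opening: 0.0161
grasp_force: 29.2
t: 14.08
ee_pos: [0.5082, 0.0373, 0.0706]
eef_rot: [-0.0, -0.218, 0.976, 0.0]
wrist_force: [0.5, 0.6, 0.9]
opening: 0.0162
grasp_force: 29.2
```

View pics/d1.png

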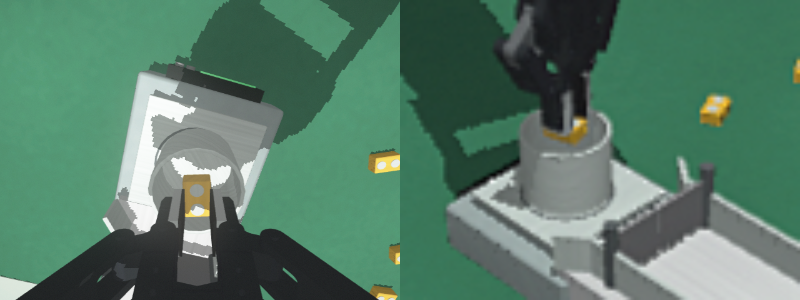

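Block over the tin mouth, centred. I'm releasing it, then checking the remaining blocks.

```bash
python3 -m jog '0 0 0 0 0 0 0.35;0 0 0 0 0 0 0.4;0 0 0 0 0 0 0.4;0 0 0 0 0 0 0.4;0 0 0.1 0 0 0 0.4;0 0 0.23 0 0 0 0.4;0 0 0.333 0 0 0 0.4;0 0 0.333 0 0 0 0.5'
python3 -m jog '-0.231 0.952 0 0 0 0.215 0.5;-0.231 0.952 0 0 0 0.215 0.5;-0.231 0.952 0 0 0 0.215 0.5;-0.231 0.952 0 0 0 0.215 0.5;-0.231 0.952 0 0 0 0.215 0.5;-0.231 0.952 0 0 0 0.215 0.5;-0.231 0.952 0 0 0 0.215 0.5;-0.231 0.952 0 0 0 0.215 0.5;-0.231 0.952 0 0 0 0.215 0.5'
python3 - <<'E'
from h import *
print(tooly())
for b in blocks('side'): print(*b)
for b in blocks('wrist'): print('w',*b)
E
```

```text
t: 14.85
ee_pos: [0.5109, 0.036, 0.1764]
eef_rot: [0.005, -0.217, 0.976, -0.002]
wrist_force: [-0.4, -0.7, 1.0]
opening: 0.0424
grasp_force: 0.0
t: 15.6
ee_pos: [0.4379, 0.3236, 0.1697]
eef_rot: [-0.0, -0.373, 0.928, -0.0]
wrist_force: [0.7, -0.2, -0.8]
opening: 0.0424
grasp_force: 0.0
(15.6, array([0.4379, 0.3236, 0.1697]), np.float64(133.8), array([-0., -0., -1.]))
[409.  28.] 38 0.4933 26.0 [418.8 383.7] [14.1  3.1]
[279. 327.] 170 0.0128 70.8 [590.3 238.6] [26.2 18.6]
[373. 330.] 181 0.013 122.0 [437.7 223.6] [18.5 25.6]
[312. 369.] 208 0.0127 128.1 [523.3 321.4] [19.  25.9]
[265. 376.] 199 0.013 103.9 [588.3 341.8] [17.5 27.6]
[368. 375.] 229 0.0127 48.0 [439.1 321.9] [27.4 19.2]
w [229. 121.] 573 0.0122 123.9 [436.5 222. ] [18.  26.3]
w [314. 203.] 469 0.0123 44.4 [438.3 320.5] [25.6 17.3]
w [137. 257.] 547 0.012 73.7 [589.3 237.3] [25.8 18.9]
w [251. 266.] 485 0.0122 129.1 [522.3 320.3] [18.7 25.9]
w [219. 319.] 205 0.0119 15.6 [526.5 317.2] [147.9  11.5]
```

All agree. I'm picking F and dropping it in the tin.

```bash
python3 -m jog '0 0 -0.15 0 0 0 0.5;0 0 -0.3 0 0 0 0.5;0 0 -0.45 0 0 0 0.5;0 0 -0.56 0 0 0 0.5;0 0 -0.63 0 0 0 0.5;0 0 -0.664 0 0 0 0.5;0 0 -0.664 0 0 0 0.5;0 0 -0.664 0 0 0 0.5'
python3 -m jog '0 0 0 0 0 0 0.1;0 0 0 0 0 0 0.1;0 0 0 0 0 0 0.1;0 0 0 0 0 0 0.1;0 0 0 0 0 0 0.1' 30
python3 -m jog '0 0 0.1 0 0 0 0.1;0 0 0.3 0 0 0 0.1;0 0 0.6 0 0 0 0.1;0 0 0.6 0 0 0 0.1;0 0 0.6 0 0 0 0.1'
python3 -m jog '0.231 -0.952 0 0 0 0 0.1;0.231 -0.952 0 0 0 0 0.1;0.231 -0.952 0 0 0 0 0.1;0.231 -0.952 0 0 0 0 0.1;0.231 -0.952 0 0 0 0 0.1;0.231 -0.952 0 0 0 0 0.1;0.231 -0.952 0 0 0 0 0.1;0.231 -0.952 0 0 0 0 0.1;0.231 -0.952 0 0 0 0 0.1;0.231 -0.952 0 0 0 0 0.1'
python3 -m jog '0 0 -0.13 0 0 0 0.1;0 0 -0.23 0 0 0 0.1;0 0 -0.27 0 0 0 0.1;0 0 -0.27 0 0 0 0.1;0 0 -0.27 0 0 0 0.1'
python3 -m jog '0 0 0 0 0 0 0.35;0 0 0 0 0 0 0.4;0 0 0 0 0 0 0.4;0 0 0 0 0 0 0.4;0 0 0.1 0 0 0 0.4;0 0 0.23 0 0 0 0.4;0 0 0.333 0 0 0 0.4;0 0 0.333 0 0 0 0.5'
python3 - <<'E'
from h import *
print(tooly())
for b in blocks('wrist'): print('w',*b)
E
```

```text
t: 16.37
ee_pos: [0.44, 0.3216, -0.0279]
eef_rot: [0.001, -0.37, 0.929, -0.0]
wrist_force: [0.7, 0.2, -0.0]
opening: 0.0424
grasp_force: 0.0
t: 16.78
ee_pos: [0.44, 0.3223, -0.0271]
eef_rot: [0.002, -0.371, 0.929, -0.0]
wrist_force: [-1.0, -1.4, 6.9]
opening: 0.0166
grasp_force: 29.1
t: 17.2
ee_pos: [0.4399, 0.3225, 0.1566]
eef_rot: [0.004, -0.371, 0.929, 0.0]
wrist_force: [0.3, 0.1, 0.2]
opening: 0.0162
grasp_force: 29.3
t: 18.03
ee_pos: [0.5081, 0.0367, 0.1515]
eef_rot: [0.0, -0.371, 0.929, -0.0]
wrist_force: [0.5, 0.9, -1.0]
opening: 0.0158
grasp_force: 29.4
t: 18.45
ee_pos: [0.5081, 0.0376, 0.0705]
eef_rot: [-0.0, -0.372, 0.928, 0.0]
wrist_force: [0.2, -0.2, 0.2]
opening: 0.0163
grasp_force: 29.4
t: 19.12
ee_pos: [0.5109, 0.036, 0.1763]
eef_rot: [0.005, -0.371, 0.929, -0.003]
wrist_force: [0.5, 0.7, 0.3]
opening: 0.0424
grasp_force: 0.0
(19.1167, array([0.5109, 0.036 , 0.1763]), np.float64(133.6), array([ 0.011, -0.002, -1.   ]))
w [319. 215.] 817 0.0765 45.8 [508.2  34.8] [25.9 17.9]
w [510. 276.] 533 0.0122 124.2 [436.6 221.1] [18.3 26.6]
w [512. 383.] 65 0.2642 127.2 [464.4  66.4] [0.8 1.8]
```

```bash
python3 -m jog '0.271 0.672 0 0 0 0.354 0.5;0.271 0.672 0 0 0 0.354 0.5;0.271 0.672 0 0 0 0.354 0.5;0.271 0.672 0 0 0 0.354 0.5;0.271 0.672 0 0 0 0.354 0.5;0.271 0.672 0 0 0 0.354 0.5;0.271 0.672 0 0 0 0.354 0.5;0.271 0.672 0 0 0 0.354 0.5'
python3 - <<'E'
from h import *
print(tooly())
for b in blocks('wrist'): print('w',*b)
for b in blocks('side'): print('s',*b)
E
```

```text
t: 19.83
ee_pos: [0.589, 0.2376, 0.1686]
eef_rot: [-0.001, -0.602, 0.799, 0.0]
wrist_force: [0.1, -0.5, -0.5]
opening: 0.0426
grasp_force: 0.0
(19.8333, array([0.589 , 0.2376, 0.1686]), np.float64(164.0), array([-0.002, -0.001, -1.   ]))
w [484. 137.] 637 0.0123 124.4 [436.8 221.7] [18.  26.5]
w [313. 203.] 492 0.0124 73.6 [589.4 236.7] [25.5 17.4]
w [407. 268.] 483 0.0122 128.8 [522.9 319.7] [18.  26.4]
w [345. 304.] 453 0.0122 103.3 [587.4 341. ] [18.2 26.4]
s [254.  10.] 29 0.4927 10.0 [580.  300.3] [16.6  3.4]
s [279. 327.] 171 0.0128 76.9 [590.8 238.1] [28.  18.3]
s [374. 330.] 163 0.0129 128.1 [437.8 224. ] [19.1 24.7]
s [312. 369.] 209 0.0129 129.7 [523.8 321.3] [18.5 26.5]
s [265. 376.] 198 0.0131 104.0 [588. 343.] [17.5 26.2]
```

```bash
python3 -m jog '0 0 -0.15 0 0 0 0.5;0 0 -0.3 0 0 0 0.5;0 0 -0.45 0 0 0 0.5;0 0 -0.56 0 0 0 0.5;0 0 -0.63 0 0 0 0.5;0 0 -0.664 0 0 0 0.5;0 0 -0.664 0 0 0 0.5;0 0 -0.664 0 0 0 0.5'
python3 -m jog '0 0 0 0 0 0 0.1;0 0 0 0 0 0 0.1;0 0 0 0 0 0 0.1;0 0 0 0 0 0 0.1;0 0 0 0 0 0 0.1' 30
python3 -m jog '0 0 0.1 0 0 0 0.1;0 0 0.3 0 0 0 0.1;0 0 0.6 0 0 0 0.1;0 0 0.6 0 0 0 0.1;0 0 0.6 0 0 0 0.1'
python3 -m jog '-0.244 -0.672 0 0 0 0 0.1;-0.244 -0.672 0 0 0 0 0.1;-0.244 -0.672 0 0 0 0 0.1;-0.244 -0.672 0 0 0 0 0.1;-0.244 -0.672 0 0 0 0 0.1;-0.244 -0.672 0 0 0 0 0.1;-0.244 -0.672 0 0 0 0 0.1;-0.244 -0.672 0 0 0 0 0.1;-0.244 -0.672 0 0 0 0 0.1'
python3 -m jog '0 0 -0.13 0 0 0 0.1;0 0 -0.23 0 0 0 0.1;0 0 -0.27 0 0 0 0.1;0 0 -0.27 0 0 0 0.1;0 0 -0.27 0 0 0 0.1'
python3 -m jog '0 0 0 0 0 0 0.35;0 0 0 0 0 0 0.4;0 0 0 0 0 0 0.4;0 0 0 0 0 0 0.4;0 0 0.1 0 0 0 0.4;0 0 0.23 0 0 0 0.4;0 0 0.333 0 0 0 0.4;0 0 0.333 0 0 0 0.5'
python3 -m jog '0.023 0.94 0 0 0 -0.9 0.5;0.023 0.94 0 0 0 -0.9 0.5;0.023 0.94 0 0 0 -0.9 0.5;0.023 0.94 0 0 0 -0.9 0.5;0.023 0.94 0 0 0 -0.9 0.5;0.023 0.94 0 0 0 -0.9 0.5;0.023 0.94 0 0 0 -0.9 0.5;0.023 0.94 0 0 0 -0.9 0.5;0.023 0.94 0 0 0 -0.9 0.5;0.023 0.94 0 0 0 -0.9 0.5'
python3 -m jog '0 0 0 0 0 -0.55 0.5;0 0 0 0 0 -0.55 0.5;0 0 0 0 0 -0.55 0.5;0 0 0 0 0 -0.55 0.5;0 0 0 0 0 -0.55 0.5;0 0 0 0 0 -0.55 0.5;0 0 0 0 0 -0.55 0.5;0 0 0 0 0 -0.55 0.5'
python3 - <<'E'
from h import *
print(tooly())
for b in blocks('wrist'): print('w',*b)
for b in blocks('scene'): print('s',*b)
E
```

```text
t: 20.6
ee_pos: [0.5904, 0.2374, -0.0278]
eef_rot: [0.001, -0.601, 0.799, -0.0]
wrist_force: [-0.1, 0.1, 0.6]
opening: 0.0425
grasp_force: 0.0
t: 21.02
ee_pos: [0.5907, 0.2381, -0.0271]
eef_rot: [0.001, -0.602, 0.799, -0.001]
wrist_force: [-1.7, -1.7, 5.9]
opening: 0.0163
grasp_force: 29.2
t: 21.43
ee_pos: [0.5907, 0.2383, 0.1569]
eef_rot: [0.003, -0.602, 0.799, -0.002]
wrist_force: [0.1, -0.4, -0.1]
opening: 0.016
grasp_force: 29.3
t: 22.18
ee_pos: [0.5186, 0.0669, 0.1493]
eef_rot: [-0.011, -0.584, 0.812, -0.015]
wrist_force: [0.7, 0.3, -1.3]
opening: 0.0162
grasp_force: 29.4
t: 22.6
ee_pos: [0.5186, 0.0671, 0.0683]
eef_rot: [-0.011, -0.584, 0.811, -0.015]
wrist_force: [-2.5, -0.5, 3.2]
opening: 0.0159
grasp_force: 43.8
t: 23.27
ee_pos: [0.5208, 0.0663, 0.1741]
eef_rot: [-0.008, -0.583, 0.812, -0.018]
wrist_force: [0.6, -0.1, 1.4]
opening: 0.0424
grasp_force: 0.0
t: 24.1
ee_pos: [0.5245, 0.3494, 0.1669]
eef_rot: [-0.019, -0.021, 1.0, -0.006]
wrist_force: [-0.8, -0.2, -0.2]
opening: 0.0429
grasp_force: 0.0
t: 24.77
ee_pos: [0.5249, 0.3483, 0.1674]
eef_rot: [-0.019, 0.38, 0.925, 0.002]
wrist_force: [0.0, 0.8, -0.1]
opening: 0.0425
grasp_force: 0.0
(24.7667, array([0.5249, 0.3483, 0.1674]), np.float64(45.3), array([-0.034,  0.018, -0.999]))
w [294. 230.] 467 0.0122 128.7 [523.1 320.8] [17.9 26.3]
w [150. 238.] 551 0.0121 125.0 [437.  222.4] [18.5 26.3]
w [361. 263.] 485 0.0122 105.7 [587.9 342. ] [18.3 25.9]
w [194. 354.] 530 0.012 107.2 [518.1 237.7] [ 17.9 192. ]
s [359. 213.] 59 0.015 127.1 [438.6 222.5] [17.9 24.5]
s [408. 216.] 58 0.0155 125.6 [525.3 320.4] [16.6 31.1]
s [430. 224.] 72 0.0153 113.9 [590.3 341.4] [18.1 25.2]
s [365. 238.] 44 0.0148 116.5 [543.8 163.4] [17.6 23.4]
```

The wrist joint limit stopped the third carry short, at yaw 164° over the pan, and the block fell beside the weigher. I'm levelling the tool again and checking the tin and that block.

```bash
python3 -m jog '-0.007 -0.093 0.009 -0.012 -0.023 -0.073 0.5;-0.007 -0.093 0.009 -0.012 -0.023 -0.073 0.5;-0.007 -0.093 0.009 -0.012 -0.023 -0.073 0.5;-0.007 -0.093 0.009 -0.012 -0.023 -0.073 0.5;-0.007 -0.093 0.009 -0.012 -0.023 -0.073 0.5'
python3 - <<'E'
from h import *
print(tooly(),manip.get_obs()['joints'].round(2))
for n in('wrist','side'):
    S=snap(n,n+'5.png')
    for b in blocks(S=S): print(n,*b)
p,d,K,Rc,c=S; P=cloud(d,K,Rc,c); m=(d>.05)&(abs(P[...,2]-.1015)<.004)&(np.linalg.norm(P[...,:2]-[.5085,.036],axis=-1)<.055); a=P[m]
A=np.c_[2*a[:,:2],np.ones(len(a))]; x=np.linalg.lstsq(A,(a[:,:2]**2).sum(1),rcond=None)[0]; print('tin',m.sum(),x[:2],np.sqrt(x[2]+x[0]**2+x[1]**2))
cv2.imwrite('pics/s5c.png',cv2.resize(p[190:380,200:420],None,fx=3,fy=3))
E
```

```text
t: 25.28
ee_pos: [0.523, 0.321, 0.1706]
eef_rot: [0.001, 0.428, 0.904, 0.001]
wrist_force: [0.4, -0.4, -0.1]
opening: 0.0426
grasp_force: 0.0
(25.2833, array([0.523 , 0.321 , 0.1706]), np.float64(39.3), array([ 0.002,  0.002, -1.   ])) [ 0.36  0.53  1.25  0.    1.37 -0.33]
wrist [315. 203.] 459 0.0122 128.9 [523.1 320.9] [17.6 26.3]
wrist [172. 226.] 534 0.0121 125.3 [436.9 222.6] [18.2 26.4]
wrist [385. 230.] 496 0.0121 104.9 [587.7 341.9] [18. 26.]
side [310.  24.] 48 0.4944 21.8 [505.7 382.1] [16.1  3.5]
side [315. 299.] 157 0.0131 105.4 [542.9 159.8] [18.2 28.3]
side [373. 330.] 179 0.0128 129.8 [437.  222.9] [19.5 26.2]
side [312. 369.] 208 0.0128 128.0 [523.2 321.7] [18.3 26.3]
side [265. 376.] 199 0.0129 103.9 [588.1 342.4] [17.5 28.6]
tin 103 [0.50766157 0.03767033] 0.031098846097303942
```

View pics/s5c.png

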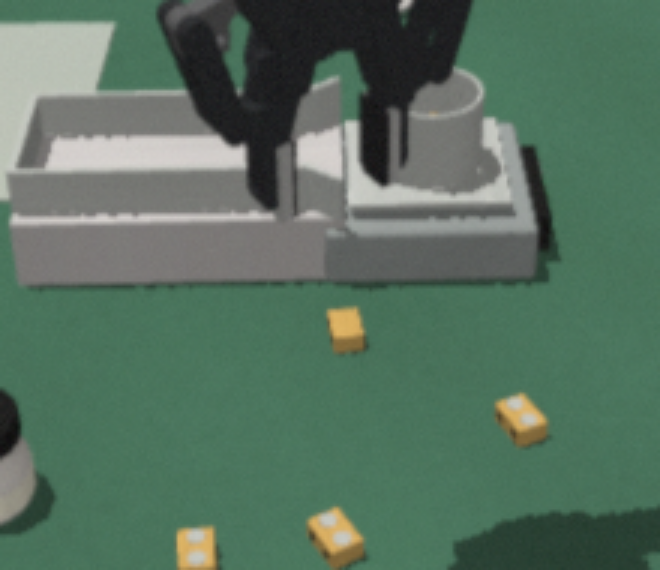

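The dropped block lies flat and clear of the weigher at (0.543, 0.160), and the tin has not moved. I'm continuing with D.

```bash
python3 -m jog '0 0 -0.15 0 0 0 0.5;0 0 -0.3 0 0 0 0.5;0 0 -0.45 0 0 0 0.5;0 0 -0.56 0 0 0 0.5;0 0 -0.63 0 0 0 0.5;0 0 -0.664 0 0 0 0.5;0 0 -0.664 0 0 0 0.5;0 0 -0.664 0 0 0 0.5'
python3 -m jog '0 0 0 0 0 0 0.1;0 0 0 0 0 0 0.1;0 0 0 0 0 0 0.1;0 0 0 0 0 0 0.1;0 0 0 0 0 0 0.1' 30
python3 -m jog '0 0 0.1 0 0 0 0.1;0 0 0.3 0 0 0 0.1;0 0 0.6 0 0 0 0.1;0 0 0.6 0 0 0 0.1;0 0 0.6 0 0 0 0.1'
python3 -m jog '-0.03 -0.946 0 0 0 0 0.1;-0.03 -0.946 0 0 0 0 0.1;-0.03 -0.946 0 0 0 0 0.1;-0.03 -0.946 0 0 0 0 0.1;-0.03 -0.946 0 0 0 0 0.1;-0.03 -0.946 0 0 0 0 0.1;-0.03 -0.946 0 0 0 0 0.1;-0.03 -0.946 0 0 0 0 0.1;-0.03 -0.946 0 0 0 0 0.1;-0.03 -0.946 0 0 0 0 0.1'
python3 -c "
from h import *
print(tooly())"
```

```text
t: 26.05
ee_pos: [0.5237, 0.3209, -0.0274]
eef_rot: [0.001, 0.429, 0.903, 0.002]
wrist_force: [0.1, -0.6, 1.0]
opening: 0.0429
grasp_force: 0.0
t: 26.47
ee_pos: [0.524, 0.321, -0.0265]
eef_rot: [0.002, 0.429, 0.903, 0.002]
wrist_force: [0.3, -0.4, 7.0]
opening: 0.0159
grasp_force: 29.2
t: 26.88
ee_pos: [0.5239, 0.3209, 0.1573]
eef_rot: [0.003, 0.429, 0.903, 0.004]
wrist_force: [0.7, 0.5, 0.0]
opening: 0.0153
grasp_force: 29.3
t: 27.72
ee_pos: [0.514, 0.0371, 0.152]
eef_rot: [0.001, 0.429, 0.903, 0.001]
wrist_force: [-0.2, 0.4, -0.2]
opening: 0.016
grasp_force: 29.4
(27.7167, array([0.514 , 0.0371, 0.152 ]), np.float64(39.2), array([ 0.003,  0.002, -1.   ]))
```

```bash
python3 -m jog '0 0 -0.13 0 0 0 0.1;0 0 -0.23 0 0 0 0.1;0 0 -0.27 0 0 0 0.1;0 0 -0.27 0 0 0 0.1;0 0 -0.27 0 0 0 0.1'
python3 -m jog '0 0 0 0 0 0 0.35;0 0 0 0 0 0 0.4;0 0 0 0 0 0 0.4;0 0 0 0 0 0 0.4;0 0 0.1 0 0 0 0.4;0 0 0.23 0 0 0 0.4;0 0 0.333 0 0 0 0.4;0 0 0.333 0 0 0 0.5'
python3 -m jog '-0.257 0.619 0 0 0 -0.047 0.5;-0.257 0.619 0 0 0 -0.047 0.5;-0.257 0.619 0 0 0 -0.047 0.5;-0.257 0.619 0 0 0 -0.047 0.5;-0.257 0.619 0 0 0 -0.047 0.5;-0.257 0.619 0 0 0 -0.047 0.5;-0.257 0.619 0 0 0 -0.047 0.5;-0.257 0.619 0 0 0 -0.047 0.5'
python3 - <<'E'
from h import *
print(tooly())
for n in('wrist','side'):
    for b in blocks(n): print(n,*b)
E
```

```text
t: 28.13
ee_pos: [0.514, 0.0378, 0.0708]
eef_rot: [0.001, 0.428, 0.904, 0.001]
wrist_force: [0.9, -0.6, 0.1]
opening: 0.0157
grasp_force: 29.4
t: 28.8
ee_pos: [0.5166, 0.0363, 0.1769]
eef_rot: [0.006, 0.429, 0.903, 0.003]
wrist_force: [0.6, 0.2, 0.2]
opening: 0.0423
grasp_force: 0.0
t: 29.47
ee_pos: [0.437, 0.2219, 0.1703]
eef_rot: [0.001, 0.461, 0.888, 0.001]
wrist_force: [-0.7, -0.5, 0.1]
opening: 0.0428
grasp_force: 0.0
(29.4667, array([0.437 , 0.2219, 0.1703]), np.float64(35.1), array([ 0.003,  0.001, -1.   ]))
wrist [533. 191.] 633 0.0122 105.3 [587.7 341.5] [19.  25.8]
wrist [315. 202.] 465 0.0122 125.0 [436.7 222.3] [17.7 25.6]
wrist [363. 315.] 391 0.012 132.8 [502.5 194.9] [ 16.4 133.2]
wrist [263. 440.] 350 0.0879 120.0 [460.6 130.4] [ 19.2 215.3]
side [339. 225.] 40 0.0917 100.6 [513.3  51.4] [23.4 35.8]
side [315. 300.] 155 0.0131 106.9 [542.5 160.5] [18.1 27.6]
side [373. 330.] 180 0.0128 122.2 [438.  223.2] [19.7 27.3]
side [265. 376.] 198 0.0129 104.0 [588.2 342.3] [17.5 26.6]
```

```bash
python3 -m jog '0 0 -0.15 0 0 0 0.5;0 0 -0.3 0 0 0 0.5;0 0 -0.45 0 0 0 0.5;0 0 -0.56 0 0 0 0.5;0 0 -0.63 0 0 0 0.5;0 0 -0.664 0 0 0 0.5;0 0 -0.664 0 0 0 0.5;0 0 -0.664 0 0 0 0.5'
python3 -m jog '0 0 0 0 0 0 0.1;0 0 0 0 0 0 0.1;0 0 0 0 0 0 0.1;0 0 0 0 0 0 0.1;0 0 0 0 0 0 0.1' 30
python3 -m jog '0 0 0.1 0 0 0 0.1;0 0 0.3 0 0 0 0.1;0 0 0.6 0 0 0 0.1;0 0 0.6 0 0 0 0.1;0 0 0.6 0 0 0 0.1'
python3 -m jog '0.1 -0.46 0 0 0 0 0.1;0.1 -0.46 0 0 0 0 0.1;0.1 -0.46 0 0 0 0 0.1;0.1 -0.46 0 0 0 0 0.1;0.1 -0.46 0 0 0 0 0.1;0.1 -0.46 0 0 0 0 0.1'
python3 - <<'E'
from h import *
print(tooly())
p,d,K,Rc,c=snap('wrist'); u,v=proj([.508,.037,.1],K,Rc,c); print(u,v); u=int(np.clip(u,100,540));v=int(np.clip(v,75,405))
cv2.imwrite('pics/w6.png',cv2.resize(p[v-75:v+75,u-100:u+100],None,fx=4,fy=4))
E
```

```text
t: 30.23
ee_pos: [0.4378, 0.222, -0.0279]
eef_rot: [0.001, 0.461, 0.887, 0.002]
wrist_force: [0.9, -0.1, 0.3]
opening: 0.0429
grasp_force: 0.0
t: 30.65
ee_pos: [0.4379, 0.2226, -0.0272]
eef_rot: [0.002, 0.461, 0.888, 0.002]
wrist_force: [-0.3, -1.3, 7.4]
opening: 0.0159
grasp_force: 29.1
t: 31.07
ee_pos: [0.4378, 0.2227, 0.1565]
eef_rot: [0.003, 0.461, 0.888, 0.003]
wrist_force: [0.6, -0.2, -0.1]
opening: 0.0162
grasp_force: 29.3
t: 31.57
ee_pos: [0.4669, 0.0839, 0.1519]
eef_rot: [0.001, 0.462, 0.887, 0.001]
wrist_force: [0.7, 0.1, -0.7]
opening: 0.0162
grasp_force: 29.4
(31.5667, array([0.4669, 0.0839, 0.1519]), np.float64(35.0), array([ 0.004,  0.001, -1.   ]))
325.34187331835767 333.8327292808268
```

View pics/w6.png

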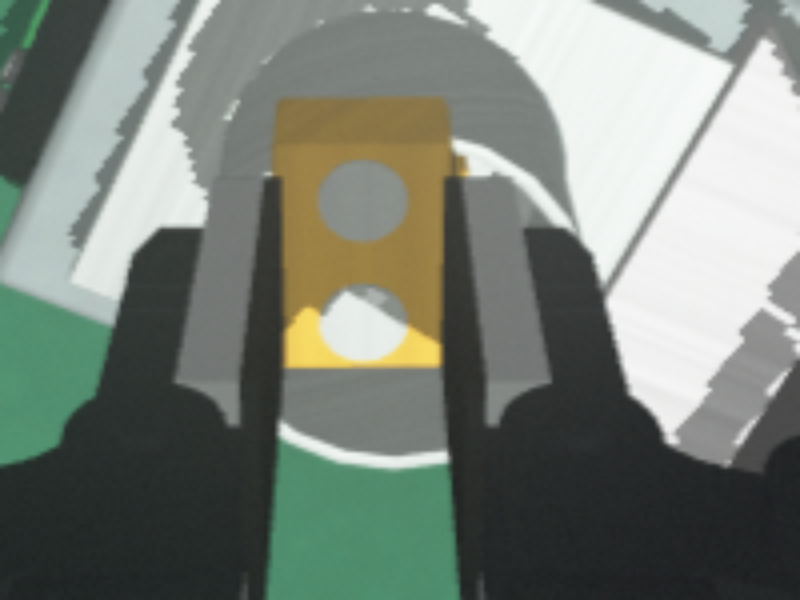

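The held block hides the tin inside, apart from a brass sliver at crop (460,165). I'll read the contents from the fixed cameras.

```bash
python3 - <<'E'
from h import *
for n in('scene','side','wrist'):
    p,d,K,Rc,c=snap(n); P=cloud(d,K,Rc,c); h=cv2.cvtColor(p,cv2.COLOR_BGR2HSV)
    m=(h[...,0]>12)&(h[...,0]<32)&(h[...,1]>70)&(h[...,2]>60)&(d>.05)&(np.linalg.norm(P[...,:2]-[.508,.037],axis=-1)<.03)&(P[...,2]<.11)
    q=P[m]; print(n,m.sum())
    for lo in np.arange(.05,.11,.006):
        k=q[(q[:,2]>=lo)&(q[:,2]<lo+.006)]
        if len(k)>3: print(round(lo,3),len(k),k.min(0)[:2].round(3),k.max(0)[:2].round(3))
E
```

```text
scene 28
0.086 22 [0.502 0.031] [0.52  0.053]
side 37
0.086 34 [0.503 0.024] [0.528 0.045]
wrist 2
```

The stack is three high under (0.514, 0.038). I'll turn the block and drop it into the free slot on the 135° side.

```bash
python3 -m jog '0.098 -0.12 0 0 0 -0.931 0.1;0.098 -0.12 0 0 0 -0.931 0.1;0.098 -0.12 0 0 0 -0.931 0.1;0.098 -0.12 0 0 0 -0.931 0.1;0.098 -0.12 0 0 0 -0.931 0.1;0.098 -0.12 0 0 0 -0.931 0.1;0.098 -0.12 0 0 0 -0.931 0.1;0.098 -0.12 0 0 0 -0.931 0.1;0.098 -0.12 0 0 0 -0.931 0.1;0.098 -0.12 0 0 0 -0.931 0.1'
python3 -m jog '0 0 0 0 0 -0.1 0.1;0 0 0 0 0 -0.1 0.1;0 0 0 0 0 -0.1 0.1'
python3 -c "
from h import *
print(tooly())"
```

```text
t: 32.6
ee_pos: [0.496, 0.0494, 0.1512]
eef_rot: [0.001, 0.894, 0.448, 0.0]
wrist_force: [-0.6, 0.8, -1.9]
opening: 0.0159
grasp_force: 29.4
t: 32.85
ee_pos: [0.496, 0.0493, 0.1512]
eef_rot: [0.001, 0.924, 0.382, 0.0]
wrist_force: [0.0, 0.5, -0.8]
opening: 0.0163
grasp_force: 29.4
(32.85, array([0.496 , 0.0493, 0.1512]), np.float64(-45.1), array([ 0.002, -0.002, -1.   ]))
```

```bash
python3 -m jog '0 0 -0.13 0 0 0 0.1;0 0 -0.23 0 0 0 0.1;0 0 -0.27 0 0 0 0.1;0 0 -0.27 0 0 0 0.1;0 0 -0.27 0 0 0 0.1'
python3 -m jog '0 0 0 0 0 0 0.32;0 0 0 0 0 0 0.35;0 0 0 0 0 0 0.35;0 0 0 0 0 0 0.35;0 0 0.1 0 0 0 0.35;0 0 0.23 0 0 0 0.4;0 0 0.333 0 0 0 0.4;0 0 0.333 0 0 0 0.5'
python3 - <<'E'
from h import *
p,d,K,Rc,c=snap('wrist'); u,v=proj([.508,.037,.1],K,Rc,c); u=int(np.clip(u,100,540));v=int(np.clip(v,75,405))
cv2.imwrite('pics/w7.png',cv2.resize(p[v-75:v+75,u-100:u+100],None,fx=4,fy=4))
P=cloud(d,K,Rc,c); h=cv2.cvtColor(p,cv2.COLOR_BGR2HSV)
m=(h[...,0]>12)&(h[...,0]<32)&(h[...,1]>70)&(h[...,2]>60)&(d>.05)&(np.linalg.norm(P[...,:2]-[.508,.037],axis=-1)<.035)
q=P[m]
for lo in np.arange(.05,.11,.006):
    k=q[(q[:,2]>=lo)&(q[:,2]<lo+.006)]
    if len(k)>3: print(round(lo,3),len(k),k.min(0)[:2].round(3),k.max(0)[:2].round(3))
E
python3 -m jog '0.155 0.371 0 0 0 0.698 0.5;0.155 0.371 0 0 0 0.698 0.5;0.155 0.371 0 0 0 0.698 0.5;0.155 0.371 0 0 0 0.698 0.5;0.155 0.371 0 0 0 0.698 0.5;0.155 0.371 0 0 0 0.698 0.5;0.155 0.371 0 0 0 0.698 0.5;0.155 0.371 0 0 0 0.698 0.5;0.155 0.371 0 0 0 0.698 0.5;0.155 0.371 0 0 0 0.698 0.5'
python3 - <<'E'
from h import *
print(tooly())
for n in('wrist','side'):
    for b in blocks(n): print(n,*b)
E
```

```text
t: 33.27
ee_pos: [0.4961, 0.0488, 0.0704]
eef_rot: [0.001, 0.924, 0.383, 0.0]
wrist_force: [-0.0, -0.1, -1.2]
opening: 0.0161
grasp_force: 31.0
t: 33.93
ee_pos: [0.4989, 0.0481, 0.1764]
eef_rot: [0.004, 0.924, 0.382, 0.005]
wrist_force: [-0.3, 0.6, 0.3]
opening: 0.0427
grasp_force: 0.0
0.05 37 [0.486 0.028] [0.523 0.058]
0.056 37 [0.494 0.039] [0.52  0.049]
0.062 107 [0.491 0.035] [0.523 0.06 ]
0.068 368 [0.49  0.021] [0.523 0.061]
0.074 158 [0.494 0.022] [0.529 0.053]
0.08 150 [0.5   0.023] [0.529 0.053]
0.086 560 [0.5   0.024] [0.529 0.053]
0.098 7 [0.508 0.064] [0.519 0.066]
t: 34.82
ee_pos: [0.5422, 0.1596, 0.1689]
eef_rot: [0.0, 0.609, 0.793, 0.0]
wrist_force: [-0.9, -0.5, -0.4]
opening: 0.0426
grasp_force: 0.0
(34.8167, array([0.5422, 0.1596, 0.1689]), np.float64(15.0), array([ 0.001,  0.   , -1.   ]))
wrist [436.   6.] 256 0.0121 13.5 [590.6 331.5] [18.3  5.6]
wrist [315. 205.] 643 0.0123 105.7 [542.2 158.6] [17.4 25.7]
side [339. 226.] 40 0.0886 103.2 [514.2  44.4] [22.8 37.7]
side [315. 299.] 157 0.0133 105.5 [542.5 160.5] [18.1 28.6]
side [265. 376.] 197 0.0129 103.8 [588.1 342.8] [17.5 26.9]
```

View pics/w7.png

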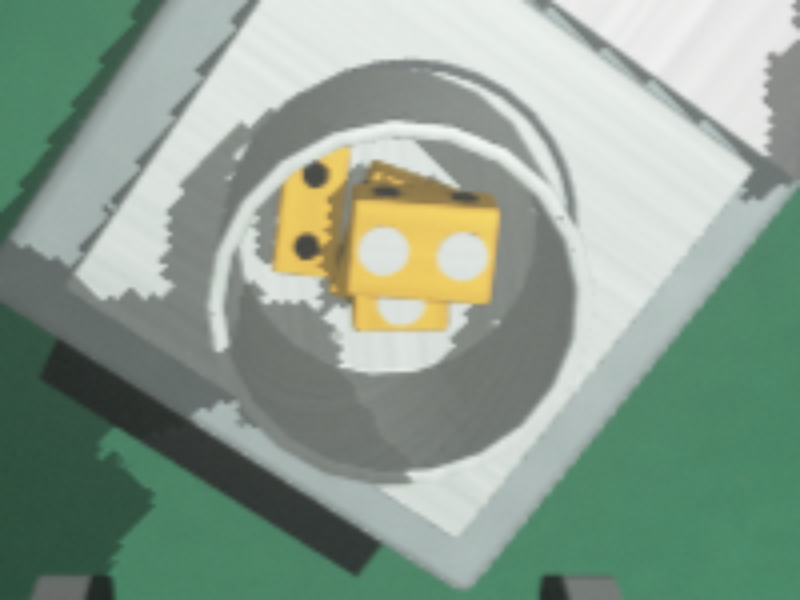

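C slid down to the floor on the left, with the three-block stack at the centre. Next is A, dropped in the −135° side slot.

```bash
python3 -m jog '0 0 -0.15 0 0 0 0.5;0 0 -0.3 0 0 0 0.5;0 0 -0.45 0 0 0 0.5;0 0 -0.56 0 0 0 0.5;0 0 -0.63 0 0 0 0.5;0 0 -0.664 0 0 0 0.5;0 0 -0.664 0 0 0 0.5;0 0 -0.664 0 0 0 0.5'
python3 -m jog '0 0 0 0 0 0 0.1;0 0 0 0 0 0 0.1;0 0 0 0 0 0 0.1;0 0 0 0 0 0 0.1;0 0 0 0 0 0 0.1' 30
python3 -m jog '0 0 0.1 0 0 0 0.1;0 0 0.3 0 0 0 0.1;0 0 0.6 0 0 0 0.1;0 0 0.6 0 0 0 0.1;0 0 0.6 0 0 0 0.1'
python3 -m jog '-0.155 -0.449 0 0 0 0.349 0.1;-0.155 -0.449 0 0 0 0.349 0.1;-0.155 -0.449 0 0 0 0.349 0.1;-0.155 -0.449 0 0 0 0.349 0.1;-0.155 -0.449 0 0 0 0.349 0.1;-0.155 -0.449 0 0 0 0.349 0.1;-0.155 -0.449 0 0 0 0.349 0.1;-0.155 -0.449 0 0 0 0.349 0.1'
python3 -c "
from h import *
print(tooly())"
```

```text
t: 35.58
ee_pos: [0.5433, 0.1597, -0.0282]
eef_rot: [0.001, 0.61, 0.793, 0.001]
wrist_force: [-0.1, 0.7, 0.2]
opening: 0.0428
grasp_force: 0.0
t: 36.0
ee_pos: [0.5438, 0.1598, -0.0273]
eef_rot: [0.002, 0.61, 0.793, 0.002]
wrist_force: [-0.8, 0.0, 6.8]
opening: 0.0163
grasp_force: 29.2
t: 36.42
ee_pos: [0.5438, 0.1599, 0.1564]
eef_rot: [0.003, 0.609, 0.793, 0.003]
wrist_force: [1.5, 0.0, -0.6]
opening: 0.0162
grasp_force: 29.3
t: 37.08
ee_pos: [0.4963, 0.0255, 0.1512]
eef_rot: [0.001, 0.384, 0.923, 0.001]
wrist_force: [-0.6, -0.2, -0.5]
opening: 0.0163
grasp_force: 29.4
(37.0833, array([0.4963, 0.0255, 0.1512]), np.float64(44.8), array([ 0.003,  0.002, -1.   ]))
```

```bash
python3 -m jog '0 0 -0.13 0 0 0 0.1;0 0 -0.23 0 0 0 0.1;0 0 -0.27 0 0 0 0.1;0 0 -0.27 0 0 0 0.1;0 0 -0.27 0 0 0 0.1'
python3 -m jog '0 0 0 0 0 0 0.32;0 0 0 0 0 0 0.35;0 0 0 0 0 0 0.35;0 0 0 0 0 0 0.35;0 0 0.1 0 0 0 0.35;0 0 0.23 0 0 0 0.4;0 0 0.333 0 0 0 0.4;0 0 0.333 0 0 0 0.5'
python3 - <<'E'
from h import *
p,d,K,Rc,c=snap('wrist'); u,v=proj([.508,.037,.1],K,Rc,c); u=int(np.clip(u,100,540));v=int(np.clip(v,75,405))
cv2.imwrite('pics/w8.png',cv2.resize(p[v-75:v+75,u-100:u+100],None,fx=4,fy=4))
P=cloud(d,K,Rc,c); h=cv2.cvtColor(p,cv2.COLOR_BGR2HSV)
m=(h[...,0]>12)&(h[...,0]<32)&(h[...,1]>70)&(h[...,2]>60)&(d>.05)&(np.linalg.norm(P[...,:2]-[.508,.037],axis=-1)<.035)
q=P[m]
for lo in np.arange(.05,.11,.006):
    k=q[(q[:,2]>=lo)&(q[:,2]<lo+.006)]
    if len(k)>3: print(round(lo,3),len(k),k.min(0)[:2].round(3),k.max(0)[:2].round(3))
E
python3 -m jog '0.306 1 0 0 0 -0.361 0.5;0.306 1 0 0 0 -0.361 0.5;0.306 1 0 0 0 -0.361 0.5;0.306 1 0 0 0 -0.361 0.5;0.306 1 0 0 0 -0.361 0.5;0.306 1 0 0 0 -0.361 0.5;0.306 1 0 0 0 -0.361 0.5;0.306 1 0 0 0 -0.361 0.5;0.306 1 0 0 0 -0.361 0.5;0.306 1 0 0 0 -0.361 0.5'
python3 -m jog '0 0.057 0 0 0 0 0.5;0 0.057 0 0 0 0 0.5;0 0.057 0 0 0 0 0.5'
python3 - <<'E'
from h import *
print(tooly())
for n in('wrist','side'):
    for b in blocks(n): print(n,*b)
E
```

```text
t: 37.5
ee_pos: [0.4964, 0.0255, 0.0701]
eef_rot: [0.0, 0.384, 0.924, 0.001]
wrist_force: [0.7, -0.4, 0.0]
opening: 0.0165
grasp_force: 29.5
t: 38.17
ee_pos: [0.4989, 0.0245, 0.1761]
eef_rot: [0.006, 0.384, 0.924, 0.002]
wrist_force: [0.7, -0.1, 0.6]
opening: 0.0422
grasp_force: 0.0
0.05 27 [0.487 0.01 ] [0.525 0.048]
0.056 63 [0.49  0.009] [0.507 0.06 ]
0.062 270 [0.489 0.009] [0.516 0.064]
0.068 395 [0.483 0.008] [0.515 0.064]
0.074 175 [0.482 0.008] [0.516 0.053]
0.08 976 [0.481 0.009] [0.529 0.053]
0.086 645 [0.488 0.017] [0.528 0.053]
0.098 6 [0.478 0.028] [0.5   0.066]
t: 39.05
ee_pos: [0.5873, 0.3263, 0.1674]
eef_rot: [0.0, 0.616, 0.788, -0.0]
wrist_force: [-0.1, -0.7, 0.1]
opening: 0.0427
grasp_force: 0.0
t: 39.3
ee_pos: [0.5878, 0.3412, 0.1694]
eef_rot: [0.001, 0.617, 0.787, 0.001]
wrist_force: [-0.5, -0.0, -0.1]
opening: 0.0426
grasp_force: 0.0
(39.3, array([0.5878, 0.3412, 0.1694]), np.float64(13.9), array([ 0.002, -0.   , -1.   ]))
wrist [315. 202.] 466 0.0122 105.7 [588.  341.9] [17.7 25.8]
side [231.  28.] 54 0.4933 23.8 [571.1 403.1] [14.9  3. ]
side [344. 225.] 118 0.0881 105.3 [505.5  42. ] [41.4 45.4]
side [265. 376.] 199 0.0129 104.0 [588.2 342.2] [17.5 27.7]
```

View pics/w8.png

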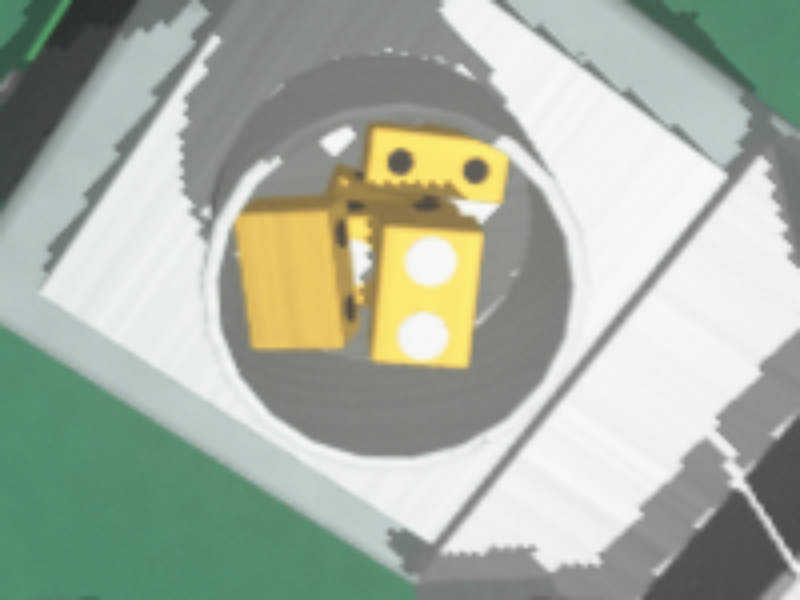

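A leans inside on the −x side with its top at about 0.088, below the rim. E goes into the open 45° slot.

```bash
python3 -m jog '0 0 -0.15 0 0 0 0.5;0 0 -0.3 0 0 0 0.5;0 0 -0.45 0 0 0 0.5;0 0 -0.56 0 0 0 0.5;0 0 -0.63 0 0 0 0.5;0 0 -0.664 0 0 0 0.5;0 0 -0.664 0 0 0 0.5;0 0 -0.664 0 0 0 0.5'
python3 -m jog '0 0 0 0 0 0 0.1;0 0 0 0 0 0 0.1;0 0 0 0 0 0 0.1;0 0 0 0 0 0 0.1;0 0 0 0 0 0 0.1' 30
python3 -m jog '0 0 0.1 0 0 0 0.1;0 0 0.3 0 0 0 0.1;0 0 0.6 0 0 0 0.1;0 0 0.6 0 0 0 0.1;0 0 0.6 0 0 0 0.1'
python3 -m jog '-0.227 -0.978 0 0 0 0.361 0.1;-0.227 -0.978 0 0 0 0.361 0.1;-0.227 -0.978 0 0 0 0.361 0.1;-0.227 -0.978 0 0 0 0.361 0.1;-0.227 -0.978 0 0 0 0.361 0.1;-0.227 -0.978 0 0 0 0.361 0.1;-0.227 -0.978 0 0 0 0.361 0.1;-0.227 -0.978 0 0 0 0.361 0.1;-0.227 -0.978 0 0 0 0.361 0.1;-0.227 -0.978 0 0 0 0.361 0.1'
python3 -c "
from h import *
print(tooly())"
```

```text
t: 40.07
ee_pos: [0.5889, 0.3418, -0.0278]
eef_rot: [0.002, 0.617, 0.787, 0.002]
wrist_force: [1.0, 0.3, 0.9]
opening: 0.0429
grasp_force: 0.0
t: 40.48
ee_pos: [0.5891, 0.3424, -0.0271]
eef_rot: [0.002, 0.617, 0.787, 0.002]
wrist_force: [-1.2, -0.5, 6.5]
opening: 0.0163
grasp_force: 29.2
t: 40.9
ee_pos: [0.589, 0.3426, 0.157]
eef_rot: [0.003, 0.617, 0.787, 0.004]
wrist_force: [1.4, 0.5, 0.4]
opening: 0.0156
grasp_force: 29.3
t: 41.73
ee_pos: [0.5202, 0.0486, 0.1514]
eef_rot: [0.001, 0.384, 0.923, 0.002]
wrist_force: [0.1, -0.4, -0.5]
opening: 0.0158
grasp_force: 29.4
(41.7333, array([0.5202, 0.0486, 0.1514]), np.float64(44.8), array([ 0.004,  0.002, -1.   ]))
```

```bash
python3 -m jog '0 0 -0.13 0 0 0 0.1;0 0 -0.23 0 0 0 0.1;0 0 -0.27 0 0 0 0.1;0 0 -0.27 0 0 0 0.1;0 0 -0.27 0 0 0 0.1'
python3 -m jog '0 0 0 0 0 0 0.32;0 0 0 0 0 0 0.35;0 0 0 0 0 0 0.35;0 0 0 0 0 0 0.35;0 0 0.1 0 0 0 0.35;0 0 0.23 0 0 0 0.4;0 0 0.333 0 0 0 0.4;0 0 0.333 0 0 0 0.5'
python3 -m jog '-0.04 -0.04 0 0 0 0 0.5;-0.04 -0.04 0 0 0 0 0.5;-0.04 -0.04 0 0 0 0 0.5;-0.04 -0.04 0 0 0 0 0.5'
python3 - <<'E'
from h import *
print(tooly())
p,d,K,Rc,c=snap('wrist'); u,v=proj([.508,.037,.1],K,Rc,c); u=int(np.clip(u,100,540));v=int(np.clip(v,75,405))
cv2.imwrite('pics/w9.png',cv2.resize(p[v-75:v+75,u-100:u+100],None,fx=4,fy=4))
P=cloud(d,K,Rc,c); h=cv2.cvtColor(p,cv2.COLOR_BGR2HSV)
m=(h[...,0]>12)&(h[...,0]<32)&(h[...,1]>70)&(h[...,2]>60)&(d>.05)&(np.linalg.norm(P[...,:2]-[.508,.037],axis=-1)<.035)
q=P[m]
for lo in np.arange(.05,.11,.006):
    k=q[(q[:,2]>=lo)&(q[:,2]<lo+.006)]
    if len(k)>3: print(round(lo,3),len(k),k.min(0)[:2].round(3),k.max(0)[:2].round(3))
m=(d>.05)&(abs(P[...,2]-.1)<.0035)&(np.linalg.norm(P[...,:2]-[.508,.037],axis=-1)<.05)&(h[...,1]<60); a=P[m]
A=np.c_[2*a[:,:2],np.ones(len(a))]; x=np.linalg.lstsq(A,(a[:,:2]**2).sum(1),rcond=None)[0]; print('tin',m.sum(),x[:2],np.sqrt(x[2]+x[0]**2+x[1]**2),a[:,2].mean())
p,d,K,Rc,c=snap('side'); P=cloud(d,K,Rc,c)
kk=(P[...,2]>.02)&(P[...,2]<.035)&(np.linalg.norm(P[...,:2]-[.585,-.276],axis=-1)<.08)&(d>.05); print('knob',np.median(P[kk],0),kk.sum())
E
```

```text
t: 42.15
ee_pos: [0.52, 0.0498, 0.0697]
eef_rot: [0.0, 0.383, 0.924, 0.001]
wrist_force: [-1.2, -1.1, 0.1]
opening: 0.0158
grasp_force: 29.3
t: 42.82
ee_pos: [0.5227, 0.0484, 0.1761]
eef_rot: [0.006, 0.384, 0.924, 0.003]
wrist_force: [0.3, -0.2, -0.2]
opening: 0.0427
grasp_force: 0.0
t: 43.15
ee_pos: [0.5081, 0.0369, 0.1693]
eef_rot: [0.001, 0.384, 0.923, 0.001]
wrist_force: [0.1, -1.3, -0.2]
opening: 0.0428
grasp_force: 0.0
(43.15, array([0.5081, 0.0369, 0.1693]), np.float64(44.9), array([ 0.002,  0.002, -1.   ]))
0.05 19 [0.485 0.008] [0.527 0.05 ]
0.056 88 [0.485 0.008] [0.534 0.05 ]
0.062 375 [0.49 0.01] [0.516 0.063]
0.068 264 [0.483 0.009] [0.515 0.063]
0.074 160 [0.481 0.008] [0.513 0.049]
0.08 1025 [0.48  0.009] [0.526 0.048]
0.086 420 [0.487 0.017] [0.524 0.064]
0.092 548 [0.506 0.034] [0.535 0.064]
0.098 216 [0.506 0.035] [0.534 0.063]
tin 1660 [0.50541103 0.03626909] 0.02974022277778955 0.09847541275882403
knob [ 0.58495492 -0.27520344  0.02629184] 32
```

View pics/w9.png

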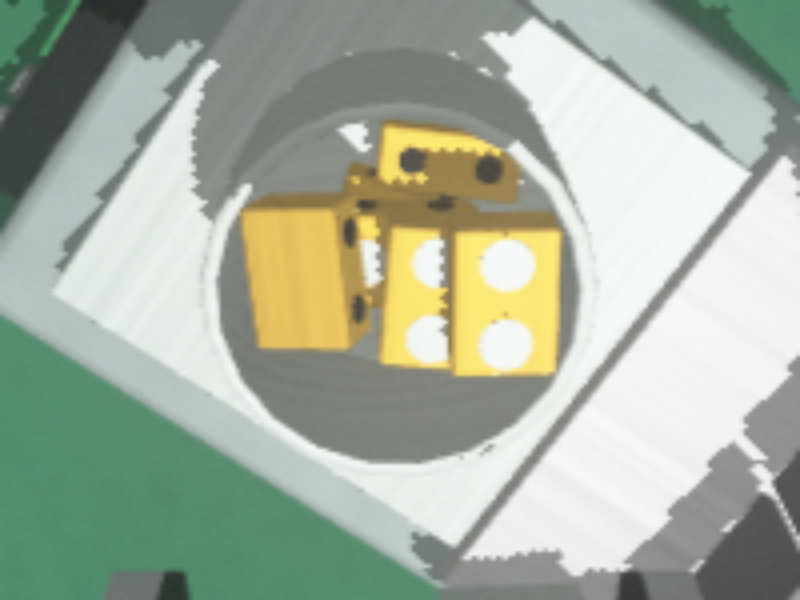

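E rests high at about 0.098, bridging D and the wall, so it would foul the cover lip. I'll press its outer edge down with one open finger, the other finger staying outside the tin.

```bash
python3 -m jog '-0.062 -0.06 0 0 0 0 1;-0.062 -0.06 0 0 0 0 1;-0.062 -0.06 0 0 0 0 1;-0.062 -0.06 0 0 0 0 1;-0.062 -0.06 0 0 0 0 1;-0.062 -0.06 0 0 0 0 1;-0.062 -0.06 -0.1 0 0 0 1;-0.062 -0.06 -0.2 0 0 0 1;-0.062 -0.06 -0.3 0 0 0 1;-0.062 -0.06 -0.3 0 0 0 1'
python3 -m jog '0 0 -0.03 0 0 0 1;0 0 -0.06 0 0 0 1;0 0 -0.067 0 0 0 1;0 0 -0.067 0 0 0 1'
python3 tip.py | head -2
python3 - <<'E'
from h import *
p,d,K,Rc,c=snap('wrist','w10.png'); P=cloud(d,K,Rc,c); o=manip.get_obs()['ee_pos']
e=np.array([.7071,.7071]); r=(P[...,:2]-[.5075,.037])@e; t=(P[...,:2]-[.5075,.037])@[-.7071,.7071]
for lo in np.arange(.095,.14,.006):
    m=(d>.05)&(P[...,2]>=lo)&(P[...,2]<lo+.006)&(r>5e-3)&(r<.05)&(abs(t)<.015)&(p.max(-1)<150)
    if m.sum()>5: print(round(lo,3),m.sum(),np.percentile(r[m],[1,99]).round(3),np.percentile(t[m],[1,99]).round(3))
E
```

```text
t: 44.08
ee_pos: [0.4864, 0.0195, 0.0749]
eef_rot: [-0.004, 0.383, 0.924, 0.0]
wrist_force: [-1.1, 0.1, -1.2]
opening: 0.0852
grasp_force: 0.0
t: 44.42
ee_pos: [0.4895, 0.0187, 0.0597]
eef_rot: [0.001, 0.384, 0.924, 0.001]
wrist_force: [0.1, 0.1, 0.2]
opening: 0.0855
grasp_force: 0.0
open 0.08548583821894305 tcp [0.48954614 0.01866455 0.0597195 ]
wrist tips above tcp [-0.01412218 -0.01360809 -0.01317997] 64187
0.095 1064 [0.008 0.031] [-0.009  0.014]
0.107 98 [0.016 0.017] [-0.011  0.008]
0.113 443 [0.016 0.028] [-0.011  0.011]
0.119 626 [0.016 0.03 ] [-0.011  0.011]
0.125 731 [0.016 0.03 ] [-0.011  0.011]
0.131 803 [0.016 0.03 ] [-0.011  0.011]
0.137 949 [0.016 0.03 ] [-0.011  0.011]
```

```bash
for i in 1; do python3 -m jog '-0.003 -0.003 -0.02 0 0 0 1;-0.003 -0.003 -0.035 0 0 0 1;-0.003 -0.003 -0.04 0 0 0 1;-0.003 -0.003 -0.04 0 0 0 1' | grep -E 'pos|wrist'; done
python3 -m jog '0 0 -0.01 0 0 0 1;0 0 -0.02 0 0 0 1;0 0 -0.02 0 0 0 1' | grep -E 'pos|wrist'
python3 -m jog '0 0 -0.01 0 0 0 1;0 0 -0.02 0 0 0 1;0 0 -0.02 0 0 0 1' | grep -E 'pos|wrist'
python3 -c "
from h import *
p,d,K,Rc,c=snap('wrist'); P=cloud(d,K,Rc,c); h=cv2.cvtColor(p,cv2.COLOR_BGR2HSV)
m=(h[...,0]>12)&(h[...,0]<32)&(h[...,1]>70)&(h[...,2]>60)&(d>.05)&(np.linalg.norm(P[...,:2]-[.508,.037],axis=-1)<.035)
print(np.histogram(P[m][:,2],np.arange(.05,.112,.006)))"
```

```text
ee_pos: [0.4881, 0.0178, 0.0469]
wrist_force: [-0.8, 0.4, 0.7]
ee_pos: [0.4903, 0.018, 0.0444]
wrist_force: [-11.2, 2.1, 30.1]
ee_pos: [0.4932, 0.0186, 0.0425]
wrist_force: [-19.1, 8.5, 68.3]
(array([   2,  156,  876,  469,  758, 3991,  966, 1394,   12,    0]), array([0.05 , 0.056, 0.062, 0.068, 0.074, 0.08 , 0.086, 0.092, 0.098,
       0.104, 0.11 ]))
```

It's jammed at 68 N, so I'm backing off and looking.

```bash
python3 -m jog '0 0 0.04 0 0 0 1;0 0 0.1 0 0 0 1;0 0 0.25 0 0 0 1;0 0 0.4 0 0 0 1;0.062 0.06 0.44 0 0 0 1;0.062 0.06 0.44 0 0 0 1;0.062 0.06 0.44 0 0 0 1;0.062 0.06 0.44 0 0 0 1'
python3 - <<'E'
from h import *
print(tooly())
p,d,K,Rc,c=snap('wrist'); P=cloud(d,K,Rc,c); u,v=proj([.508,.037,.1],K,Rc,c); u=int(np.clip(u,100,540));v=int(np.clip(v,75,405))
cv2.imwrite('pics/w11.png',cv2.resize(p[v-75:v+75,u-100:u+100],None,fx=4,fy=4)); print(u,v)
for (a,b) in ((500,240),(500,360),(470,300),(550,300),(300,270),(420,300)): print((a,b),P[v-75+b//4,u-100+a//4].round(4))
for n in('scene','side'):
    p,d,K,Rc,c=snap(n); P=cloud(d,K,Rc,c); m=(d>.05)&(abs(P[...,2]-.1)<.0035)&(np.linalg.norm(P[...,:2]-[.508,.037],axis=-1)<.05)&(cv2.cvtColor(p,cv2.COLOR_BGR2HSV)[...,1]<60); a=P[m]
    A=np.c_[2*a[:,:2],np.ones(len(a))]; x=np.linalg.lstsq(A,(a[:,:2]**2).sum(1),rcond=None)[0]; print('tin',m.sum(),x[:2],np.sqrt(x[2]+x[0]**2+x[1]**2),a[:,2].max())
E
```

```text
t: 46.17
ee_pos: [0.5061, 0.0357, 0.1662]
eef_rot: [-0.0, 0.383, 0.924, 0.001]
wrist_force: [-0.7, 0.4, -0.1]
opening: 0.0855
grasp_force: 0.0
(46.1667, array([0.5061, 0.0357, 0.1662]), np.float64(44.9), array([-0.   ,  0.002, -1.   ]))
318 240
(500, 240) [0.512  0.055  0.0987]
(500, 360) [0.5273 0.0405 0.098 ]
(470, 300) [0.5157 0.0442 0.0988]
(550, 300) [0.5262 0.0529 0.0949]
(300, 270) [0.495  0.0249 0.0844]
(420, 300) [0.5136 0.0356 0.0853]
tin 141 [0.50633738 0.03815697] 0.03061005868245442 0.10328060158431474
tin 181 [0.5065931  0.03754016] 0.030476719666557503 0.10084198888511947
```

View pics/w11.png

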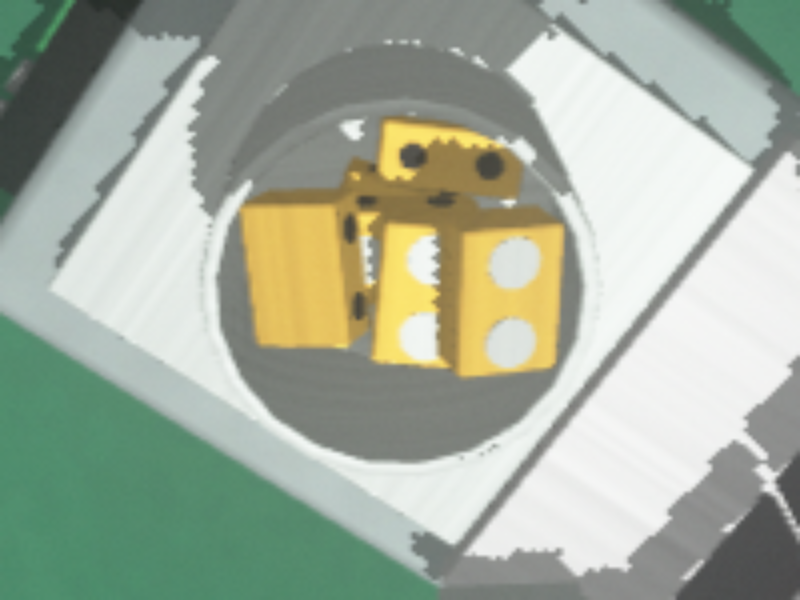

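E is tilted outward and wedged against the wall, while the lower part of the tin (the −45° side) is free. I'll push E's end with one fingertip toward that side so that it drops off D.

```bash
python3 -m jog '0 0 0 0 0 -0.6 1;0 0 0 0 0 -0.6 1;0 0 0 0 0 -0.6 1;0 0 0 0 0 -0.6 1;0 0 0 0 0 -0.6 1;0 0 0 0 0 -0.6 1;0 0 0 0 0 -0.6 1;0 0 0 0 0 -0.6 1;0 0 0 0 0 -0.6 1' >/dev/null
python3 -m jog '0.077 -0.053 0 0 0 -0.447 1;0.077 -0.053 0 0 0 -0.447 1;0.077 -0.053 0 0 0 -0.447 1;0.077 -0.053 0 0 0 -0.447 1;0.077 -0.053 0 0 0 -0.447 1;0.077 -0.053 0 0 0 -0.447 1;0.077 -0.053 -0.1 0 0 -0.447 1;0.077 -0.053 -0.2 0 0 -0.447 1;0.077 -0.053 -0.3 0 0 -0.447 1;0.077 -0.053 -0.3 0 0 -0.447 1'
python3 -m jog '0 0 -0.04 0 0 0 1;0 0 -0.06 0 0 0 1;0 0 -0.06 0 0 0 1'
python3 - <<'E'
from h import *
print(tooly())
p,d,K,Rc,c=snap('wrist','w12.png'); P=cloud(d,K,Rc,c); h=cv2.cvtColor(p,cv2.COLOR_BGR2HSV)
C=[.506,.037]; r=(P[...,:2]-C)@[.7071,.7071]; s=(P[...,:2]-C)@[-.7071,.7071]
br=(h[...,0]>12)&(h[...,0]<32)&(h[...,1]>70)&(h[...,2]>60)&(d>.05)&(np.hypot(r,s)<.033)
m=br&(P[...,2]>.0915); print('E',m.sum(),np.percentile(r[m],[2,98]),np.percentile(s[m],[2,98]))
for lo in np.arange(.095,.13,.006):
    m=(d>.05)&(P[...,2]>=lo)&(P[...,2]<lo+.006)&(s>0)&(s<.04)&(abs(r)<.03)&(p.max(-1)<150)&~br
    if m.sum()>5: print(round(lo,3),m.sum(),'s',np.percentile(s[m],[1,99]).round(3),'r',np.percentile(r[m],[1,99]).round(3))
E
```

```text
t: 47.9
ee_pos: [0.5265, 0.0202, 0.0721]
eef_rot: [-0.001, 0.924, 0.382, -0.004]
wrist_force: [0.2, 0.9, -1.2]
opening: 0.0852
grasp_force: 0.0
t: 48.15
ee_pos: [0.5298, 0.0198, 0.0593]
eef_rot: [0.001, 0.924, 0.382, -0.0]
wrist_force: [0.3, 0.5, -0.7]
opening: 0.0854
grasp_force: 0.0
(48.15, array([0.5298, 0.0198, 0.0593]), np.float64(-45.1), array([ 0.001, -0.002, -1.   ]))
E 2085 [0.01073208 0.02714179] [-0.01533899  0.00964501]
0.095 1541 s [0.    0.031] r [-0.03   0.029]
0.107 162 s [0.013 0.018] r [-0.006  0.015]
0.113 495 s [0.013 0.026] r [-0.006  0.016]
0.119 657 s [0.013 0.027] r [-0.006  0.016]
0.125 728 s [0.013 0.027] r [-0.006  0.016]
```

```bash
python3 -m jog '0 -0.005 -0.02 0 0 0 1;0 -0.005 -0.04 0 0 0 1;0 -0.005 -0.05 0 0 0 1;0 -0.005 -0.05 0 0 0 1' | grep -E 'pos|wrist'
```

```text
ee_pos: [0.5297, 0.0184, 0.0438]
wrist_force: [-0.8, -0.3, 0.1]
```

```bash
cat > e.py <<'E'
from h import *
p,d,K,Rc,c=snap('wrist'); P=cloud(d,K,Rc,c); h=cv2.cvtColor(p,cv2.COLOR_BGR2HSV)
C=[.506,.037]; r=(P[...,:2]-C)@[.7071,.7071]; s=(P[...,:2]-C)@[-.7071,.7071]
br=(h[...,0]>12)&(h[...,0]<32)&(h[...,1]>70)&(h[...,2]>60)&(d>.05)&(np.hypot(r,s)<.036)
print('max z',np.percentile(P[br][:,2],99.5).round(4))
m=br&(P[...,2]>.0915)
if m.sum()>20: print('E',m.sum(),np.percentile(r[m],[2,98]).round(4),np.percentile(s[m],[2,98]).round(4))
g=(d>.05)&(abs(P[...,2]-.1)<.0035)&(np.hypot(r,s)<.05)&(h[...,1]<60)&(p.max(-1)>185); a=P[g]
A=np.c_[2*a[:,:2],np.ones(len(a))]; x=np.linalg.lstsq(A,(a[:,:2]**2).sum(1),rcond=None)[0]; print('tin',g.sum(),x[:2].round(4),np.sqrt(x[2]+x[0]**2+x[1]**2).round(4))
E
python3 -m jog '0.006 -0.006 0 0 0 0 1;0.012 -0.012 0 0 0 0 1;0.012 -0.012 0 0 0 0 1' | grep -E 'pos|wrist'
python3 -m jog '0.006 -0.006 0 0 0 0 1;0.012 -0.012 0 0 0 0 1;0.012 -0.012 0 0 0 0 1' | grep -E 'pos|wrist'; python3 e.py
```

```text
ee_pos: [0.5338, 0.0145, 0.0445]
wrist_force: [-1.8, 0.3, 0.7]
ee_pos: [0.5375, 0.0109, 0.0445]
wrist_force: [-1.9, 0.5, 0.4]
max z 0.1
E 2602 [0.0111 0.0284] [-0.0235  0.0018]
tin 654 [0.5209 0.0406] 0.0226
```

```bash
cat > tin.py <<'E'
from h import *
for n in('scene','side'):
    p,d,K,Rc,c=snap(n); P=cloud(d,K,Rc,c); m=(d>.05)&(P[...,2]>.06)&(P[...,2]<.09)&(np.linalg.norm(P[...,:2]-[.508,.037],axis=-1)<.055)&(cv2.cvtColor(p,cv2.COLOR_BGR2HSV)[...,1]<60)&(p.max(-1)>90); a=P[m]
    # keep the near outer wall only: fit with fixed radius 33 mm
    from scipy.optimize import least_squares
    f=least_squares(lambda x:np.hypot(a[:,0]-x[0],a[:,1]-x[1])-.033,[.508,.037],loss='soft_l1',f_scale=.001); print(n,m.sum(),f.x.round(4),np.sqrt(np.mean(f.fun**2)).round(4))
E
python3 tin.py
```

```text
scene 213 [0.5108 0.0383] 0.0026
side 522 [0.5128 0.0373] 0.0018
```

The tin slid a few mm because E is jammed on its outer corner. I'll lift, re-measure, then squeeze E's end against the tin's outer wall from the opposite side, so the force stays internal to the tin.

```bash
python3 -m jog '-0.005 0.005 0 0 0 0 1;-0.005 0.005 0.1 0 0 0 1;-0.005 0.005 0.2 0 0 0 1;-0.028 0.072 0.35 0 0 0 0.55;-0.028 0.072 0.35 0 0 0 0.55;-0.028 0.072 0.35 0 0 0 0.55;-0.028 0.072 0.35 0 0 0 0.55;-0.028 0.072 0.35 0 0 0 0.55' | grep -E 'pos|open'
sed -i 's/p.max(-1)>185/p.max(-1)>150/' e.py; python3 e.py; python3 tin.py
python3 - <<'E'
from h import *
p,d,K,Rc,c=snap('wrist','w13.png'); P=cloud(d,K,Rc,c); h=cv2.cvtColor(p,cv2.COLOR_BGR2HSV)
# E top-face & rim ellipse via bright rim pixels -> plane z=.1005
g=((h[...,1]<40)&(p.max(-1)>200)&(abs(P[...,2]-.1005)<.003)&(d>.05)); pts=P[g]; pts=pts[np.linalg.norm(pts[:,:2]-[.51,.037],axis=1)<.05]
print(len(pts), cv2.minEnclosingCircle((pts[:,:2]*1000).astype(np.float32)))
m=(h[...,0]>12)&(h[...,0]<32)&(h[...,1]>70)&(h[...,2]>60)&(d>.05)&(P[...,2]>.0925)&(np.linalg.norm(P[...,:2]-[.51,.037],axis=-1)<.04); print(longang(P[m][:,:2]*1000),m.sum())
E
```

```text
ee_pos: [0.5283, 0.0326, 0.1478]
opening: 0.0469
max z 0.1008
E 889 [0.0112 0.0282] [-0.0227  0.0023]
tin 1067 [0.5125 0.0366] 0.028
scene 348 [0.5113 0.04  ] 0.0027
side 574 [0.5129 0.0375] 0.0016
757 ((512.2318725585938, 36.93916702270508), 32.67280960083008)
(np.float32(140.2), array([527.4,  47.4]), array([24.3, 30. ])) 886
```

```bash
python3 -m jog '0.007 0.005 0 0 0 0 0.55;0.007 0.005 -0.1 0 0 0 0.55;0.007 0.005 -0.2 0 0 0 0.55;0.007 0.005 -0.28 0 0 0 0.55;0.007 0.005 -0.3 0 0 0 0.55;0.007 0.005 -0.31 0 0 0 0.55;0.007 0.005 -0.31 0 0 0 0.55' 
python3 -m jog '0 0 0 0 0 0 0.48;0 0 0 0 0 0 0.45;0 0 0 0 0 0 0.42;0 0 0 0 0 0 0.42' 20
python3 e.py
python3 -m jog '0 0 0 0 0 0 0.38;0 0 0 0 0 0 0.34;0 0 0 0 0 0 0.31;0 0 0 0 0 0 0.31'
python3 e.py
```

```text
t: 50.63
ee_pos: [0.5314, 0.0342, 0.0568]
eef_rot: [0.001, 0.924, 0.382, 0.001]
wrist_force: [-0.3, -0.6, 0.2]
opening: 0.047
grasp_force: 0.0
t: 50.97
ee_pos: [0.5314, 0.0341, 0.0572]
eef_rot: [0.002, 0.924, 0.382, 0.001]
wrist_force: [-1.5, -0.5, 1.8]
opening: 0.0361
grasp_force: 6.0
max z 0.0998
E 2035 [0.0106 0.0282] [-0.0273 -0.0022]
tin 830 [0.5145 0.0372] 0.0313
t: 51.35
ee_pos: [0.5316, 0.0337, 0.0577]
eef_rot: [0.002, 0.924, 0.382, 0.001]
wrist_force: [-3.3, -2.2, 9.5]
opening: 0.0299
grasp_force: 19.6
max z 0.1003
E 1779 [0.0105 0.0288] [-0.0302 -0.0055]
tin 963 [0.5173 0.0438] 0.0317
```

```bash
python3 -m jog '0 0 0 0 0 0 0.5;0 0 0 0 0 0 0.55;0 0 0 0 0 0 0.55;0 0 0.1 0 0 0 0.55;0 0 0.2 0 0 0 0.55;0 0 0.35 0 0 0 0.55;0 0 0.4 0 0 0 0.55;-0.05 -0.03 0.4 0 0 0 0.55;-0.05 -0.03 0.4 0 0 0 0.55' | grep -E 'pos|open'
cat > look.py <<'E'
from h import *
p,d,K,Rc,c=snap('wrist'); P=cloud(d,K,Rc,c); h=cv2.cvtColor(p,cv2.COLOR_BGR2HSV)
g=((h[...,1]<40)&(p.max(-1)>190)&(P[...,2]>.0965)&(P[...,2]<.106)&(d>.05)); pts=P[g]; pts=pts[np.linalg.norm(pts[:,:2]-[.512,.037],axis=1)<.05]
pts=pts[pts[:,2]>np.percentile(pts[:,2],30)]
x0=np.array(cv2.minEnclosingCircle((pts[:,:2]*1000).astype(np.float32))[0]); print('rim',len(pts),cv2.minEnclosingCircle((pts[:,:2]*1000).astype(np.float32)),pts[:,2].mean())
C=x0/1000; D=P[...,:2]-C
br=(h[...,0]>12)&(h[...,0]<32)&(h[...,1]>70)&(h[...,2]>60)&(d>.05)&(np.linalg.norm(D,axis=-1)<.034)
# height map, 4 mm cells, tin frame: columns x -28..28, rows y 28..-28; mm above bench
H=np.full((14,14),-1.)
xs=((D[br]*1000+28)//4).astype(int); z=P[br][:,2]*1000
for (i,j),v in zip(xs,z):
    if 0<=i<14 and 0<=j<14: H[13-j,i]=max(H[13-j,i],v)
print('\n'.join(' '.join('%3d'%v if v>0 else '  .' for v in r) for r in H))
E
python3 look.py; python3 tin.py
```

```text
ee_pos: [0.5153, 0.0247, 0.1774]
opening: 0.0468
rim 770 ((517.5669555664062, 43.973289489746094), 32.716636657714844) 0.09907622961403036
  .   .   .   .   .   .   .   .  66  68  97   .   .   .
  .   .   .   .  69  68  69  68  69  69  68 100   .   .
  .   .   .  51  68  69  69  69  69  69  69  69   .   .
  .   .   .   .  68  69  69  68  69  69  68  68   .   .
  .   .  86  86  80  69  68  74  98  99  62   .   .   .
 83  85  86  88  84  74  85  97  99  99  99  96   .   .
 83  85  86  88  88  86  87  98  97  98  99  98  98   .
 83  84  86  87  88  86  98  98  98  99  99  99  99  99
 82  84  85  86  88  87  98  99  99  99  98  98  99  98
 81  83  85  86  88  87  86  97  98  98  98   .  99  98
  .  83  84  86  87  88  86  86  86  98  99  99  98   .
  .  82  84  85  86   .   .  87  86  87  98  99   .   .
  .  79   .   .   .   .   .  86  86   .   .   .   .   .
  .   .   .   .   .   .   .   .   .   .   .   .   .   .
scene 380 [0.5166 0.0461] 0.0022
side 562 [0.5184 0.0441] 0.0016
```

E now lies flat over the stack at tin-frame (12,−1) mm, with about 11 mm free beyond its outer edge. The fingertips are chamfered and thin, so I'll try gripping E across its short axis and lifting it out.

```bash
python3 -m jog '0.032 0.079 0 0 0 0.6 0.27;0.032 0.079 0 0 0 0.6 0.27;0.032 0.079 0 0 0 0.6 0.27;0.032 0.079 0 0 0 0.6 0.27;0.032 0.079 0 0 0 0.6 0.27;0.032 0.079 0 0 0 0.6 0.27;0.032 0.079 0 0 0 0.6 0.27;0.032 0.079 0 0 0 0.6 0.27;0.032 0.079 0 0 0 0.6 0.27' >/dev/null
python3 -m jog '0 0 0 0 0 0.447 0.27;0 0 0 0 0 0.447 0.27;0 0 0 0 0 0.447 0.27;0 0 0 0 0 0.447 0.27;0 0 0 0 0 0.447 0.27;0 0 0 0 0 0.447 0.27;0 0 -0.1 0 0 0.447 0.27;0 0 -0.2 0 0 0.447 0.27;0 0 -0.33 0 0 0.447 0.27;0 0 -0.33 0 0 0.447 0.27'
python3 - <<'E'
from h import *
print(tooly())
p,d,K,Rc,c=snap('wrist'); P=cloud(d,K,Rc,c); h=cv2.cvtColor(p,cv2.COLOR_BGR2HSV)
C=[.5176,.044]; r=(P[...,:2]-C)@[.7071,.7071]; s=(P[...,:2]-C)@[-.7071,.7071]
br=(h[...,0]>12)&(h[...,0]<32)&(h[...,1]>70)&(h[...,2]>60)&(d>.05)&(np.hypot(r,s)<.034)
m=br&(P[...,2]>.0935); print('E',m.sum(),np.percentile(r[m],[1,99]).round(4),np.percentile(s[m],[1,99]).round(4))
for lo in np.arange(.102,.135,.003):
    m=(d>.05)&(P[...,2]>=lo)&(P[...,2]<lo+.003)&(abs(r)<.045)&(abs(s)<.03)&(p.max(-1)<170)&~br
    for k in (m&(r>.0085),m&(r<.0085)):
        if k.sum()>5: print(round(lo,3),k.sum(),'r',np.percentile(r[k],[1,99]).round(4),'s',np.percentile(s[k],[1,99]).round(4))
E
```

```text
t: 53.88
ee_pos: [0.5217, 0.0496, 0.071]
eef_rot: [-0.005, 0.384, 0.923, -0.0]
wrist_force: [-1.1, 0.3, -1.0]
opening: 0.0233
grasp_force: 0.0
(53.8833, array([0.5217, 0.0496, 0.071 ]), np.float64(44.8), array([-0.01 ,  0.003, -1.   ]))
E 1702 [-0.0047  0.0155] [-0.0263  0.0046]
0.108 23 r [0.0183 0.0185] s [-0.0066  0.0089]
0.108 11 r [-0.0048 -0.0046] s [-0.0052  0.0008]
0.111 77 r [0.0183 0.0293] s [-0.01    0.0119]
0.111 56 r [-0.0138 -0.0046] s [-0.0104  0.0119]
0.114 141 r [0.0183 0.0302] s [-0.0055  0.012 ]
0.114 135 r [-0.0165 -0.0046] s [-0.0059  0.0121]
0.117 165 r [0.0183 0.0313] s [-0.0098  0.0119]
0.117 169 r [-0.018  -0.0046] s [-0.01   0.012]
0.12 182 r [0.0184 0.0317] s [-0.0079  0.0118]
0.12 173 r [-0.018  -0.0046] s [-0.0074  0.012 ]
0.123 184 r [0.0183 0.0318] s [-0.0092  0.0117]
0.123 190 r [-0.0181 -0.0045] s [-0.0094  0.012 ]
0.126 209 r [0.0184 0.0318] s [-0.0092  0.0118]
0.126 209 r [-0.0179 -0.0045] s [-0.0082  0.0119]
0.129 214 r [0.0184 0.0317] s [-0.0085  0.0118]
0.129 212 r [-0.018  -0.0045] s [-0.0084  0.0119]
0.132 213 r [0.0184 0.0316] s [-0.0099  0.0116]
0.132 219 r [-0.018  -0.0045] s [-0.0097  0.0119]
0.135 245 r [0.0184 0.0319] s [-0.0085  0.0118]
0.135 237 r [-0.018  -0.0045] s [-0.0086  0.0119]
```

```bash
python3 -m jog '-0.008 -0.008 0 0 0 0 0.26;-0.008 -0.008 0 0 0 0 0.26;-0.008 -0.008 0 0 0 0 0.26' >/dev/null
cat > ee.py <<'E'
from h import *
print(tooly())
p,d,K,Rc,c=snap('wrist'); P=cloud(d,K,Rc,c); h=cv2.cvtColor(p,cv2.COLOR_BGR2HSV)
C=[.5176,.044]; r=(P[...,:2]-C)@[.7071,.7071]; s=(P[...,:2]-C)@[-.7071,.7071]
br=(h[...,1]>70)&(h[...,0]>12)&(h[...,0]<32)&(h[...,2]>60)&(d>.05)&(np.hypot(r,s)<.034)
m=br&(P[...,2]>.0945); m=cv2.morphologyEx(m.astype(np.uint8),cv2.MORPH_OPEN,np.ones((3,3)))>0
print('E rs mm',longang(np.c_[r[m],s[m]]*1000),'z',np.percentile(P[m][:,2],[5,95]).round(4))
g=(h[...,1]<40)&(p.max(-1)>190)&(P[...,2]>.0975)&(P[...,2]<.104)&(d>.05)&(np.hypot(r,s)<.045); print('rim',g.sum(),cv2.minEnclosingCircle((P[g][:,:2]*1000).astype(np.float32)))
m=(d>.05)&(P[...,2]>=.108)&(P[...,2]<.13)&(abs(r)<.045)&(abs(s)<.03)&(p.max(-1)<170)&~br
for k in (m&(r>.006),m&(r<.006)): print('finger r',np.percentile(r[k],[1,99]).round(4),'s',np.percentile(s[k],[1,99]).round(4))
E
python3 ee.py
```

```text
(54.1833, array([0.5243, 0.0463, 0.0794]), np.float64(44.9), array([ 0.006,  0.001, -1.   ]))
E rs mm (np.float32(96.8), array([  5.8, -11.8]), array([18. , 26.6])) z [0.0964 0.0987]
rim 1030 ((517.507080078125, 44.06911087036133), 32.873870849609375)
finger r [0.017  0.0302] s [-0.013   0.0084]
finger r [-0.0182 -0.0051] s [-0.0126  0.0084]
```

```bash
python3 -m jog '-0.003 -0.003 0 0 0 0.079 0.26;-0.003 -0.003 -0.02 0 0 0.079 0.26;-0.003 -0.003 -0.04 0 0 0.079 0.26;-0.003 -0.003 -0.055 0 0 0.079 0.26;-0.003 -0.003 -0.055 0 0 0.079 0.26' | grep -E 'pos|wrist'
python3 -m jog '0 0 -0.01 0 0 0 0.26;0 0 -0.022 0 0 0 0.26;0 0 -0.022 0 0 0 0.26' | grep -E 'pos|wrist'
```

```text
ee_pos: [0.5217, 0.0458, 0.0598]
wrist_force: [-0.2, -0.7, -0.1]
ee_pos: [0.5219, 0.0457, 0.0536]
wrist_force: [0.5, 0.5, -0.5]
```

```bash
python3 -m jog '0 0 0 0 0 0 0.22;0 0 0 0 0 0 0.15;0 0 0 0 0 0 0.1;0 0 0 0 0 0 0.1' 25
python3 -m jog '0 0 0.02 0 0 0 0.1;0 0 0.05 0 0 0 0.1;0 0 0.1 0 0 0 0.1;0 0 0.2 0 0 0 0.1;0 0 0.3 0 0 0 0.1;0 0 0.3 0 0 0 0.1'
```

```text
t: 55.23
ee_pos: [0.5224, 0.0456, 0.0544]
eef_rot: [0.001, 0.328, 0.945, 0.001]
wrist_force: [-0.3, -0.5, 0.3]
opening: 0.0165
grasp_force: 26.3
t: 55.73
ee_pos: [0.525, 0.0454, 0.1507]
eef_rot: [0.006, 0.328, 0.945, 0.002]
wrist_force: [-0.4, -0.6, 1.3]
opening: 0.0169
grasp_force: 26.3
```

E is in hand. I'll step aside and map the tin's contents.

```bash
python3 -m jog '0.15 0.15 0 0 0 0 0.1;0.15 0.15 0 0 0 0 0.1;0.15 0.15 0 0 0 0 0.1;0.15 0.15 0 0 0 0 0.1' | grep pos
python3 look.py; python3 -c "
from h import *
print(tooly())"
```

```text
ee_pos: [0.5674, 0.0912, 0.1443]
rim 604 ((517.37744140625, 44.348388671875), 32.8183479309082) 0.09947811564742673
  .   .   .   .   .   .   .   .   .   .   .   .   .   .
  .   .   .   .   .   .  69  68   .   .   .   .   .   .
  .   .   .   .  68  69  69  69  69  69  70  68   .   .
  .   .   .   .  69  69  69  69  69  69  68  68   .   .
  .   .  86  87  81  69  68  75  87  86  54  50   .   .
 83  85  87  88  87  75  87  88  88  87  74   .   .   .
 83  85  87  88  88  87  87  86  87  87  85   .   .   .
 84  84  86  88  88  87  87   .  87  87  87   .   .   .
 82  84  86  87  89  88  87  87  87  87  87   .   .   .
 82  84  85  87  88  89  87  87  86  87  87  87   .   .
 68  83  84  86  88  88  87  87  86   .  87  87   .   .
 71  82  84  85  86   .   .  87  87  87  87   .   .   .
  .  81  83   .   .   .   .  86  86   .   .  72   .   .
  .   .  74  70  65   .   .  49   .  69  69  69   .   .
(56.1167, array([0.567 , 0.0907, 0.1444]), np.float64(51.7), array([ 0.002,  0.002, -1.   ]))
```

The tops are D about 0.088, A about 0.088 and C 0.069, so E does not fit lower yet. I'll park E on the bench, take D out as well, and re-lay both flat in a better arrangement.

```bash
python3 -m jog '-0.223 0.397 0 0 0 0 0.1;-0.223 0.397 0 0 0 0 0.1;-0.223 0.397 0 0 0 0 0.1;-0.223 0.397 0 0 0 0 0.1;-0.223 0.397 -0.15 0 0 0 0.1;-0.223 0.397 -0.3 0 0 0 0.1;-0.223 0.397 -0.45 0 0 0 0.1;-0.223 0.397 -0.54 0 0 0 0.1;-0.223 0.397 -0.57 0 0 0 0.1;-0.223 0.397 -0.573 0 0 0 0.1'
python3 -m jog '0 0 0 0 0 0 0.1;0 0 0 0 0 0 0.3;0 0 0 0 0 0 0.4;0 0 0 0 0 0 0.4;0 0 0.2 0 0 0 0.4;0 0 0.4 0 0 0 0.4;0 0 0.66 0 0 0 0.4;0 0 0.66 0 0 0 0.4;0 0 0.66 0 0 0 0.4'
python3 -c "
from h import *
print(tooly())
for n in('wrist','side'):
    for b in blocks(n): print(n,*b)"
```

```text
t: 56.95
ee_pos: [0.4991, 0.2088, -0.029]
eef_rot: [-0.001, 0.329, 0.944, 0.0]
wrist_force: [0.8, 0.2, -0.0]
opening: 0.0166
grasp_force: 26.2
t: 57.7
ee_pos: [0.5009, 0.21, 0.1752]
eef_rot: [0.003, 0.328, 0.945, 0.002]
wrist_force: [-0.3, 0.4, -0.7]
opening: 0.0342
grasp_force: 0.0
(57.7, array([0.5009, 0.21  , 0.1752]), np.float64(51.7), array([ 0.007,  0.003, -1.   ]))
wrist [314. 214.] 456 0.0122 141.3 [509.7 203.2] [17.2 26.3]
wrist [155. 361.] 1087 0.087 103.4 [496.4 106.8] [ 34.9 167.4]
side [338. 227.] 117 0.0884 98.4 [514.8  50.6] [33.4 48.5]
side [330. 318.] 178 0.0131 142.2 [510.2 204.1] [18.4 26.3]
```

```bash
python3 -m jog '0.058 -0.55 0 0 0 0 0.4;0.058 -0.55 0 0 0 0 0.4;0.058 -0.55 0 0 0 0 0.4;0.058 -0.55 0 0 0 0 0.4;0.058 -0.55 0 0 0 0 0.4;0.058 -0.55 0 0 0 0 0.4;0.058 -0.55 0 0 0 0 0.4'|grep pos
python3 look.py
python3 - <<'E'
from h import *
print(tooly())
p,d,K,Rc,c=snap('wrist'); P=cloud(d,K,Rc,c); h=cv2.cvtColor(p,cv2.COLOR_BGR2HSV)
# normals from the cloud: flat top at .084-.089
br=(np.linalg.norm(P[...,:2]-[.5175,.044],axis=-1)<.029)&(d>.05)&(P[...,2]>.0845)&(P[...,2]<.0895)
z=cv2.medianBlur(P[...,2].astype(np.float32),5); x=P[...,0];y=P[...,1]
gy,gx=np.gradient(z); sl=np.hypot(gx,gy)/ (d/K[0,0]); 
for th in(.06,.1):
    m=cv2.morphologyEx((br&(sl<th)).astype(np.uint8),cv2.MORPH_OPEN,np.ones((3,3)))
    k,l,s,ce=cv2.connectedComponentsWithStats(m)
    for i in range(1,k):
        if s[i,4]>150: print(th,s[i,4],ce[i].round(),longang(P[l==i][:,:2]*1000),P[l==i][:,2].mean().round(4))
cv2.imwrite('pics/w14.png',cv2.resize(p[165:315,218:418],None,fx=4,fy=4))
E
```

```text
ee_pos: [0.5175, 0.0452, 0.1703]
rim 592 ((517.4038696289062, 44.2261962890625), 32.651145935058594) 0.0994834754469196
  .   .   .   .   .   .   .   .  68  68  69   .   .   .
  .   .   .   .  67  69  69  69  69  69  69   .   .   .
  .   .   .   .  69  69  69  69  69  69  69  68   .   .
  .   .   .   .  68  69  69  69  69  69  69  68   .   .
  .   .  87  87  81  69  69  74  85  85   .  50   .   .
 84  85  87  88  84  75  86  87  87  87   .   .   .   .
 84  85  87  88  88  87  87  85  86  87  85  51   .   .
 83  84  86  87  88  87  87   .  87  87  86   .  50   .
 83  84  86  87  88  87  87  87  87  87  87   .  50   .
 82  83  85  87  88  88  87  87  86  86  87  86  52   .
  .  83  85  86  88  89  86  87  86   .  87  87   .   .
  .  83  84  86  87  85   .  87  87  87  85   .   .  60
  .   .  82   .   .   .   .  86  86   .   .  66  68   .
  .   .  51  64  52   .   .  49   .   .  63  63   .   .
(58.4333, array([0.5175, 0.0457, 0.1703]), np.float64(51.7), array([ 0.002,  0.002, -1.   ]))<stdin>:7: RuntimeWarning: divide by zero encountered in divide
<stdin>:7: RuntimeWarning: invalid value encountered in divide
```

View pics/w14.png

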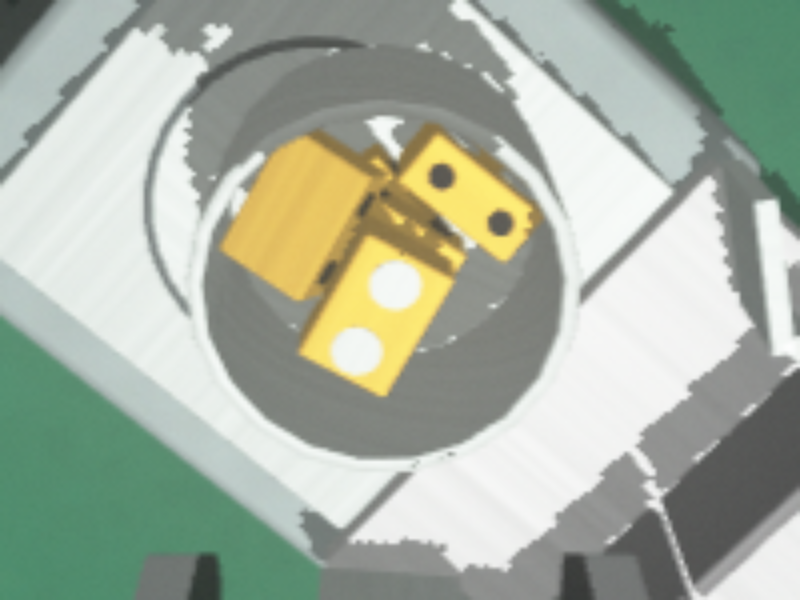

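The picture shows D (two white dots) at (382,315), A tilted at (300,215), C on its side at (470,195), and free floor to the lower right. D can't be gripped next to A. Instead I'll push D endwise with one fingertip off the stack into the free side, then lay E on the stack in its place.

```bash
python3 -m jog '0.062 -0.097 0 0 0 0.678 1;0.062 -0.097 0 0 0 0.678 1;0.062 -0.097 0 0 0 0.678 1;0.062 -0.097 0 0 0 0.678 1;0.062 -0.097 0 0 0 0.678 1;0.062 -0.097 0 0 0 0.678 1;0.062 -0.097 0 0 0 0.678 1;0.062 -0.097 0 0 0 0.678 1;0.062 -0.097 0 0 0 0.678 1;0.062 -0.097 0 0 0 0.678 1' >/dev/null
python3 -m jog '0 0 -0.1 0 0 0 1;0 0 -0.2 0 0 0 1;0 0 -0.3 0 0 0 1;0 0 -0.36 0 0 0 1;0 0 -0.36 0 0 0 1;0 0 -0.36 0 0 0 1' | grep -E 'pos|wrist'
cat > dd.py <<'E'
from h import *
print(tooly())
p,d,K,Rc,c=snap('wrist'); P=cloud(d,K,Rc,c); h=cv2.cvtColor(p,cv2.COLOR_BGR2HSV)
C=[.5174,.0442]; q=(P[...,:2]-C)@[.94,.342]; s=(P[...,:2]-C)@[-.342,.94]
br=(h[...,1]>70)&(h[...,0]>12)&(h[...,0]<32)&(h[...,2]>60)&(d>.05)&(np.hypot(q,s)<.034)
m=br&(abs(P[...,2]-.0868)<.0015)&(q>-.0045)
print('D q,s',np.percentile(q[m],[1,99]).round(4),np.percentile(s[m],[1,99]).round(4),m.sum())
m=(d>.05)&(P[...,2]>=.088)&(P[...,2]<.125)&(abs(q)<.03)&(s>0)&(s<.045)&(p.max(-1)<170)&~br&(P[...,2]>.103)
print('finger q',np.percentile(q[m],[1,99]).round(4),'s',np.percentile(s[m],[1,99]).round(4),'zmin',P[m][:,2].min())
E
python3 dd.py
```

```text
ee_pos: [0.5363, 0.0161, 0.0624]
wrist_force: [0.5, 0.7, 0.4]
(59.8167, array([0.5363, 0.0161, 0.0624]), np.float64(109.9), array([-0.002,  0.003, -1.   ]))
D q,s [-0.0044  0.0118] [-0.0208  0.0047] 1286
finger q [-0.0036  0.0186] s [0.009  0.0221] zmin 0.11171733724530356
```

```bash
python3 -m jog '0.002 -0.006 -0.04 0 0 0 1;0.002 -0.006 -0.08 0 0 0 1;0.002 -0.006 -0.1 0 0 0 1;0.002 -0.006 -0.105 0 0 0 1;0.002 -0.006 -0.105 0 0 0 1' | grep -E 'pos|wrist'
python3 -m jog '0.003 -0.009 0 0 0 0 1;0.006 -0.018 0 0 0 0 1;0.008 -0.024 0 0 0 0 1;0.008 -0.024 0 0 0 0 1' | grep -E 'pos|wrist'; python3 dd.py
```

```text
ee_pos: [0.5374, 0.0139, 0.0317]
wrist_force: [-0.2, -0.3, 0.8]
ee_pos: [0.5398, 0.0062, 0.0313]
wrist_force: [0.3, 0.6, -0.1]
(60.6167, array([0.5398, 0.0062, 0.0313]), np.float64(109.9), array([ 0.   ,  0.002, -1.   ]))
D q,s [-0.0044  0.0117] [-0.0174 -0.0031] 705
finger q [-0.0056  0.005 ] s [0.0001 0.0185] zmin 0.10301514513572274
```

```bash
python3 -m jog '0.003 -0.008 0 0 0 0 1;0.006 -0.016 0 0 0 0 1;0.006 -0.016 0 0 0 0 1' | grep -E 'pos|wrist'; python3 dd.py; python3 look.py
```

```text
ee_pos: [0.5412, 0.0017, 0.0308]
wrist_force: [0.1, 1.4, -0.2]
(60.9167, array([0.5412, 0.0017, 0.0308]), np.float64(109.9), array([-0.001,  0.003, -1.   ]))
D q,s [-0.0044  0.0115] [-0.0222 -0.0076] 707
finger q [-0.0061  0.0016] s [0.0001 0.0161] zmin 0.10304114592061102
rim 308 ((544.1563720703125, 34.76899719238281), 19.154319763183594) 0.09944027596160274
  .  69  68   .   .   .   .   .   .   .   .   .   .   .
 69  69  68   .   .   .   .   .   .   .   .   .   .   .
 69  69   .   .   .   .   .   .   .   .   .   .   .   .
 87   .   .   .   .   .   .   .   .   .   .   .   .   .
 75  74   .  81   .   .   .   .   .   .   .   .   .   .
 75  82  88  89   .   .   .   .   .   .   .   .   .   .
 89  89  89  89  87   .   .   .   .   .   .   .   .   .
 89  88  88  88  87   .   .  65  63   .   .   .   .   .
 88  87  86  87  86   .   .  68   .   .   .   .   .   .
 87  86  86  86  85  83   .  70   .   .   .   .   .   .
 85  85  85  85  84  83   .   .   .   .   .   .   .   .
 84  83  83   .  83  82   .   .   .   .   .   .   .   .
  .   .  98   .   .   .   .   .   .   .   .   .   .   .
  .   .   .   .   .   .   .   .   .   .   .   .   .   .
```

```bash
python3 -m jog '0.003 -0.008 0 0 0 0 1;0.006 -0.016 0 0 0 0 1;0.006 -0.016 0 0 0 0 1' | grep -E 'pos|wrist';python3 -m jog '0.003 -0.008 0 0 0 0 1;0.003 -0.008 0 0 0 0 1' | grep -E 'pos|wrist'; sed -i 's/^pts=pts\[pts.*$/&\npts=pts if 1 else pts/' look.py; python3 - <<'E'
from h import *
p,d,K,Rc,c=snap('wrist'); P=cloud(d,K,Rc,c); h=cv2.cvtColor(p,cv2.COLOR_BGR2HSV)
C=[.5174,.0442]; q=(P[...,:2]-C)@[.94,.342]; s=(P[...,:2]-C)@[-.342,.94]
br=(h[...,1]>70)&(h[...,0]>12)&(h[...,0]<32)&(h[...,2]>60)&(d>.05)&(np.hypot(q,s)<.04)
for lo in np.arange(-.036,.02,.004):
    m=br&(s>=lo)&(s<lo+.004)&(q>-.004)&(q<.014)
    if m.sum(): print(round(lo,3),m.sum(),np.percentile(P[m][:,2],[5,50,95]).round(4))
E
python3 tin.py
```

```text
ee_pos: [0.5431, -0.0033, 0.0309]
wrist_force: [0.6, 0.6, 0.4]
ee_pos: [0.544, -0.0057, 0.0309]
wrist_force: [0.2, 1.9, 0.2]
-0.036 166 [0.0823 0.0833 0.0844]
-0.032 378 [0.0834 0.0845 0.0856]
-0.028 351 [0.0846 0.0857 0.0868]
-0.024 276 [0.0554 0.0865 0.088 ]
-0.02 331 [0.0871 0.0884 0.0894]
-0.016 29 [0.0843 0.0881 0.0887]
-0.012 83 [0.0735 0.0744 0.0751]
-0.008 101 [0.0734 0.0743 0.0756]
-0.004 72 [0.0671 0.0682 0.0696]
-0.0 142 [0.0674 0.0683 0.0692]
0.004 190 [0.0676 0.0683 0.0691]
0.008 72 [0.0672 0.0681 0.0689]
scene 335 [0.5214 0.0356] 0.004
side 568 [0.523  0.0331] 0.0028
```

```bash
python3 -m jog '-0.003 0.008 0 0 0 0 1;-0.003 0.008 0.15 0 0 0 1;-0.003 0.008 0.3 0 0 0 1;-0.07 0.14 0.45 0 0 0 0.5;-0.07 0.14 0.45 0 0 0 0.5;-0.07 0.14 0.45 0 0 0 0.5;-0.07 0.14 0.45 0 0 0 0.5' | grep -E 'pos'
sed -i 's/\[.512,.037\]/[.5225,.034]/' look.py; python3 look.py;python3 -c "
from h import *
print(tooly())"
```

```text
ee_pos: [0.5231, 0.037, 0.1668]
rim 563 ((521.627685546875, 33.273780822753906), 32.76665115356445) 0.09946389067785996
  .   .   .   .   .   .   .   .   .   .  67   .   .   .
  .   .   .   .  66  69  69  69  69  70  69  68   .   .
  .   .   .   .  68  70  70  69  69  69  69  68   .   .
  .   .   .   .   .  69  68  69  69  69  69  69   .   .
  .   .  86  87  84  69  69  74  75  76   .   .   .   .
 83  85  86  87  86  75  74  75  75  75  75   .   .   .
 83  84  86  88  87  80  75  79  83  86  74   .   .   .
 83  85  85  89  88  84  87  89  89  89  88   .   .   .
 83  84  86  87  88  88  89  89  89  89  88   .   .   .
 82  83  86  86  88  88  89  87   .  88  86   .   .   .
 98  83  85  86  88  88  86  87  86  86  86  84   .   .
 98  99  84  86  85  50  85  86  85  85  85  84   .   .
  .   .   .   .   .   .  83  84  83   .  83  83   .   .
  .   .   .   .   .   .   .  83  82  81  81   .   .   .
(62.2167, array([0.5228, 0.0366, 0.1655]), np.float64(110.0), array([-0.001,  0.002, -1.   ]))
```

Now the +y half is low (F 0.075, C 0.069) and D is tilted down (0.081–0.089). E will fit there, so I'm fetching it.

```bash
python3 -m jog '-0.044 0.556 0 0 0 -0.681 0.5;-0.044 0.556 0 0 0 -0.681 0.5;-0.044 0.556 0 0 0 -0.681 0.5;-0.044 0.556 0 0 0 -0.681 0.5;-0.044 0.556 0 0 0 -0.681 0.5;-0.044 0.556 0 0 0 -0.681 0.5;-0.044 0.556 0 0 0 -0.681 0.5;-0.044 0.556 0 0 0 -0.681 0.5;-0.044 0.556 0 0 0 -0.681 0.5;-0.044 0.556 0 0 0 -0.681 0.5' | grep pos
python3 -c "
from h import *
print(tooly())
for n in('wrist','side'):
    for b in blocks(n): print(n,*b)"
```

```text
ee_pos: [0.5096, 0.2028, 0.1642]
(63.05, array([0.5096, 0.2028, 0.1642]), np.float64(51.2), array([-0.001,  0.001, -1.   ]))
wrist [316. 205.] 509 0.0122 141.5 [509.8 203.1] [17.4 25.9]
wrist [148. 365.] 901 0.0865 101.9 [491.4  96.6] [ 16.6 163.9]
side [336. 224.] 105 0.0888 139.7 [514.   33.2] [27.5 46.8]
side [330. 318.] 177 0.0127 146.1 [510.7 204.4] [19.5 26. ]
```

```bash
python3 -m jog '0 0 -0.15 0 0 0 0.5;0 0 -0.3 0 0 0 0.5;0 0 -0.45 0 0 0 0.5;0 0 -0.56 0 0 0 0.5;0 0 -0.62 0 0 0 0.5;0 0 -0.646 0 0 0 0.5;0 0 -0.646 0 0 0 0.5;0 0 -0.646 0 0 0 0.5'|grep -E 'pos|wrist'
python3 -m jog '0 0 0 0 0 0 0.1;0 0 0 0 0 0 0.1;0 0 0 0 0 0 0.1;0 0 0 0 0 0 0.1;0 0 0 0 0 0 0.1' 30|grep -E 'pos|grasp'
python3 -m jog '0 0 0.1 0 0 0 0.1;0 0 0.3 0 0 0 0.1;0 0 0.6 0 0 0 0.1;0 0 0.6 0 0 0 0.1;0 0 0.6 0 0 0 0.1'|grep -E 'pos|grasp'
python3 -m jog '0.048 -0.523 0 0 0 0.681 0.1;0.048 -0.523 0 0 0 0.681 0.1;0.048 -0.523 0 0 0 0.681 0.1;0.048 -0.523 0 0 0 0.681 0.1;0.048 -0.523 0 0 0 0.681 0.1;0.048 -0.523 0 0 0 0.681 0.1;0.048 -0.523 0 0 0 0.681 0.1;0.048 -0.523 0 0 0 0.681 0.1;0.048 -0.523 0 0 0 0.681 0.1;0.048 -0.523 0 0 0 0.681 0.1' | grep -E 'pos|grasp'
python3 -m jog '0 0 -0.1 0 0 0 0.1;0 0 -0.2 0 0 0 0.1;0 0 -0.26 0 0 0 0.1;0 0 -0.27 0 0 0 0.1;0 0 -0.27 0 0 0 0.1'|grep -E 'pos|grasp'
python3 -c "
from h import *
print(tooly())"
```

```text
ee_pos: [0.5105, 0.2034, -0.027]
wrist_force: [1.5, 0.1, -0.1]
ee_pos: [0.5108, 0.2036, -0.0263]
grasp_force: 29.2
ee_pos: [0.5108, 0.2037, 0.1574]
grasp_force: 29.3
ee_pos: [0.5241, 0.0465, 0.1527]
grasp_force: 29.3
ee_pos: [0.5238, 0.0466, 0.0709]
grasp_force: 29.4
(65.9, array([0.5238, 0.0466, 0.0709]), np.float64(109.9), array([-0.002,  0.003, -1.   ]))
```

```bash
python3 -m jog '0 0 -0.01 0 0 0 0.1;0 0 -0.018 0 0 0 0.1;0 0 -0.018 0 0 0 0.1;0 0 -0.018 0 0 0 0.28;0 0 -0.018 0 0 0 0.33;0 0 -0.018 0 0 0 0.33;0 0 -0.018 0 0 0 0.33' | grep -E 'pos|wrist'
python3 -m jog '0 0 0.1 0 0 0 0.33;0 0 0.2 0 0 0 0.33;0 0 0.35 0 0 0 0.5;0 0 0.35 0 0 0 0.5;-0.01 -0.04 0.35 0 0 0 0.5;-0.01 -0.04 0.35 0 0 0 0.5' | grep -E 'pos|wrist'
python3 look.py
```

```text
ee_pos: [0.5242, 0.0466, 0.0659]
wrist_force: [-1.0, 0.2, 0.4]
ee_pos: [0.5205, 0.0331, 0.1702]
wrist_force: [0.1, -0.9, 0.6]
rim 572 ((522.0186157226562, 33.29530715942383), 32.68586349487305) 0.09910063285654201
  .   .   .   .   .   .   .  79  80  80  80   .   .   .
  .   .   .   .  81  80  81  81  82  81  82   .   .   .
  .   .   .   .  83  82  82  83  83   .  85   .  64   .
  .   .   .   .  84  84  85  86  85  87  87  86   .  58
  .  85  86  86  85  87  87  87  87  87  87  86  50   .
 84  85  86  88  87  87  87  85  84  82  81  78   .   .
 83  84  86  87  86  82  79  79  84  86  72   .   .   .
 83  85  86  87  88  84  88  88  89  89  87   .   .   .
 83  84  85  87  88  88  89  89  88  88  87   .   .   .
 82  84  85  86  88  87  88  86   .  87  86   .   .   .
  .  83  85  86  87  87  87  86  85  86  85  83   .   .
 98   .  85  85   .   .  85  85  85  84  84  83   .   .
  .   .   .   .   .   .  83  84  82   .  83  82   .   .
  .   .   .   .   .   .   .  82  81  81  82   .   .   .
```

Everything is now at or below 0.089, well under the rim at 0.0995. I'll grip the tin gently and slide it back to the pan centre.

```bash
python3 -m jog '0.003 -0.004 0 0 0 -0.116 1;0.003 -0.004 0 0 0 -0.116 1;0.003 -0.004 0 0 0 -0.116 1;0.003 -0.004 0 0 0 -0.116 1;0.003 -0.004 -0.1 0 0 -0.116 1;0.003 -0.004 -0.2 0 0 -0.116 1;0.003 -0.004 -0.3 0 0 -0.116 1;0.003 -0.004 -0.4 0 0 -0.116 1;0.003 -0.004 -0.45 0 0 -0.116 1;0.003 -0.004 -0.45 0 0 -0.116 1' | grep -E 'pos|wrist'
python3 -m jog '0 0 0 0 0 0 0.85;0 0 0 0 0 0 0.8;0 0 0 0 0 0 0.77;0 0 0 0 0 0 0.7;0 0 0 0 0 0 0.7' 20
python3 -m jog '-0.01 0.002 0 0 0 0 0.7;-0.02 0.004 0 0 0 0 0.7;-0.03 0.006 0 0 0 0 0.7;-0.04 0.008 0 0 0 0 0.7;-0.045 0.009 0 0 0 0 0.7;-0.045 0.009 0 0 0 0 0.7;-0.045 0.009 0 0 0 0 0.7'
python3 tin.py
```

```text
ee_pos: [0.5195, 0.0337, 0.032]
wrist_force: [-0.2, 0.2, -0.4]
t: 68.28
ee_pos: [0.5227, 0.0333, 0.0367]
eef_rot: [0.001, -0.087, 0.996, 0.001]
wrist_force: [1.3, -0.1, 0.7]
opening: 0.0657
grasp_force: 22.2
t: 68.87
ee_pos: [0.5084, 0.0361, 0.036]
eef_rot: [-0.0, -0.087, 0.996, 0.001]
wrist_force: [0.8, -1.0, 7.0]
opening: 0.0661
grasp_force: 22.5
scene 359 [0.5074 0.037 ] 0.0045
side 502 [0.5084 0.0357] 0.0022
```

```bash
python3 -m jog '0 0 0 0 0 0 0.85;0 0 0 0 0 0 1;0 0 0 0 0 0 1;0 0 0 0 0 0 1;0 0 0.1 0 0 0 1;0 0 0.2 0 0 0 1;0 0 0.35 0 0 0 1;0 0 0.5 0 0 0 1;0 0 0.5 0 0 0 1;0 0 0.5 0 0 0 1' | grep -E 'pos|wrist|open'
sed -i 's/\[.5225,.034\]/[.508,.036]/' look.py; python3 look.py; python3 tin.py
python3 -m jog '0.256 -1 0 0 0 0 0.5;0.256 -1 0 0 0 0 0.5;0.256 -1 0 0 0 0 0.5;0.256 -1 0 0 0 0 0.5;0.256 -1 0 0 0 0 0.5;0.256 -1 0 0 0 0 0.5;0.256 -1 0 0 0 0 0.5;0.256 -1 0 0 0 0 0.5;0.256 -1 0 0 0 0 0.5;0.256 -1 0 0 0 0 0.5' >/dev/null
python3 -m jog '0 -0.041 0 0 0 0 0.5;0 -0.041 0 0 0 0 0.5;0 -0.041 0 0 0 0 0.5' | grep pos
cat > cov.py <<'E'
from h import *
print(tooly())
for n in('wrist','side','scene'):
    p,d,K,Rc,c=snap(n); P=cloud(d,K,Rc,c); h=cv2.cvtColor(p,cv2.COLOR_BGR2HSV); R=np.linalg.norm(P[...,:2]-[.585,-.276],axis=-1)
    m=(d>.05)&(R<.08)&(abs(P[...,2]-.026)<.003)&(p.max(-1)<110)
    k=(d>.05)&(R<.08)&(abs(P[...,2]-.009)<.003)&(h[...,1]<50)&(p.max(-1)>150)
    print(n,'knob',m.sum(),P[m].mean(0).round(4) if m.sum() else 0,'disc',k.sum(),cv2.minEnclosingCircle((P[k][:,:2]*1000).astype(np.float32)) if k.sum() else 0)
E
python3 cov.py
```

```text
ee_pos: [0.5095, 0.036, 0.1881]
wrist_force: [-0.4, 0.3, -1.0]
opening: 0.0851
rim 705 ((507.3788146972656, 35.75180435180664), 32.73794937133789) 0.09904845208655859
  .   .   .   .   .  50   .   .  79  80  80   .   .   .
  .   .   .   .  79  80  81  81  81  81  82   .   .   .
  .   .   .   .  81  80  82  84  83   .  84   .   .   .
  .   .   .   .  84  82  85  86  87  86  87  86   .   .
  .   .  86  86  86  87  87  87  87  87  87  87   .   .
 83  85  86  87  86  87  88  86  84  83  81  80   .   .
 83  85  87  87  86  81  80  80  84  84  74   .   .   .
 83  84  86  87  88  84  88  89  89  89  87   .   .   .
 83  85  86  86  88  88  89  88  88  88  87   .   .   .
 98  84  85  87  87  88  88  87  86  87  87   .   .   .
 98  83  84  85  87  88  87  86  86  86  86  84   .   .
 98  97  85  84   .   .  85  85  85  84  84  84   .   .
  .   .   .   .   .   .  81  83  83   .  83  82   .   .
  .   .   .   .   .   .   .  82  81  81  81   .   .   .
scene 376 [0.5075 0.0376] 0.004
side 638 [0.5086 0.0358] 0.0025
ee_pos: [0.5851, -0.2759, 0.1855]
(71.0333, array([ 0.5851, -0.2759,  0.1855]), np.float64(100.0), array([-0.001,  0.003, -1.   ]))
wrist knob 314 [ 0.584  -0.2795  0.0264] disc 3576 ((584.5950927734375, -279.0006408691406), 33.09321212768555)
side knob 27 [ 0.5855 -0.2767  0.0265] disc 185 ((584.2970581054688, -277.55633544921875), 34.396148681640625)
scene knob 44 [ 0.586  -0.2767  0.0267] disc 446 ((583.9827880859375, -275.7076416015625), 34.195838928222656)
```

```bash
python3 -m jog '0.001 -0.009 -0.15 0 0 0 0.5;0.001 -0.009 -0.3 0 0 0 0.5;0.001 -0.009 -0.45 0 0 0 0.5;0.001 -0.009 -0.58 0 0 0 0.5;0.001 -0.009 -0.66 0 0 0 0.5;0.001 -0.009 -0.69 0 0 0 0.5;0.001 -0.009 -0.69 0 0 0 0.5;0.001 -0.009 -0.69 0 0 0 0.5' | grep -E 'pos|wrist'
python3 -m jog '0 0 0 0 0 0 0.1;0 0 0 0 0 0 0.1;0 0 0 0 0 0 0.1;0 0 0 0 0 0 0.1;0 0 0 0 0 0 0.1' 40
python3 -m jog '0 0 0.1 0 0 0 0.1;0 0 0.3 0 0 0 0.1;0 0 0.5 0 0 0 0.1;0 0 0.7 0 0 0 0.1;0 0 0.7 0 0 0 0.1;0 0 0.7 0 0 0 0.1'
python3 - <<'E'
from h import *
print(tooly())
for n in('wrist','side','scene'):
    p,d,K,Rc,c=snap(n); P=cloud(d,K,Rc,c); h=cv2.cvtColor(p,cv2.COLOR_BGR2HSV); R=np.linalg.norm(P[...,:2]-[.585,-.278],axis=-1)
    k=(d>.05)&(R<.05)&(P[...,2]>.12)&(P[...,2]<.235)&(h[...,1]<50)&(p.max(-1)>150); a=P[k]
    if len(a)>50:
        f=np.linalg.lstsq(np.c_[a[:,:2]-a[:,:2].mean(0),np.ones(len(a))],a[:,2],rcond=None)[0]; print(n,k.sum(),cv2.minEnclosingCircle((a[:,:2]*1000).astype(np.float32)),'slope',f.round(3))
E
```

```text
ee_pos: [0.5865, -0.2793, -0.0195]
wrist_force: [0.4, 0.5, 1.1]
t: 72.27
ee_pos: [0.5867, -0.2797, -0.0187]
eef_rot: [0.002, -0.087, 0.996, 0.0]
wrist_force: [-1.2, -0.3, 7.3]
opening: 0.0154
grasp_force: 38.9
t: 72.77
ee_pos: [0.5872, -0.28, 0.1973]
eef_rot: [0.005, -0.087, 0.996, -0.003]
wrist_force: [0.5, -1.0, -0.7]
opening: 0.0153
grasp_force: 39.1
(72.7667, array([ 0.5872, -0.28  ,  0.1973]), np.float64(100.0), array([ 0.009, -0.004, -1.   ]))
wrist 9992 ((585.3461303710938, -280.3522033691406), 33.21834945678711) slope [ 0.006 -0.004  0.224]
side 78 ((596.2176513671875, -276.84747314453125), 32.497589111328125) slope [ 0.009 -0.012  0.225]
scene 277 ((587.4110107421875, -276.60369873046875), 32.32270050048828) slope [0.007 0.003 0.222]
```

```bash
python3 -m jog '-0.254 1 0 0 0 0 0.1;-0.254 1 0 0 0 0 0.1;-0.254 1 0 0 0 0 0.1;-0.254 1 0 0 0 0 0.1;-0.254 1 0 0 0 0 0.1;-0.254 1 0 0 0 0 0.1;-0.254 1 0 0 0 0 0.1;-0.254 1 0 0 0 0 0.1;-0.254 1 0 0 0 0 0.1;-0.254 1 0 0 0 0 0.1' | grep -E 'pos|grasp'
python3 -m jog '0 0.049 0 0 0 0 0.1;0 0.049 -0.1 0 0 0 0.1;0 0.049 -0.2 0 0 0 0.1;0 0.049 -0.3 0 0 0 0.1;0 0.049 -0.3 0 0 0 0.1;0 0.049 -0.3 0 0 0 0.1' | grep -E 'pos|grasp'
python3 - <<'E'
from h import *
print(tooly())
p,d,K,Rc,c=snap('wrist'); P=cloud(d,K,Rc,c); h=cv2.cvtColor(p,cv2.COLOR_BGR2HSV); R=np.linalg.norm(P[...,:2]-[.508,.036],axis=-1)
k=(d>.05)&(R<.05)&(P[...,2]>.115)&(P[...,2]<.14)&(h[...,1]<50)&(p.max(-1)>150); a=P[k]
f=np.linalg.lstsq(np.c_[a[:,:2]-a[:,:2].mean(0),np.ones(len(a))],a[:,2],rcond=None)[0]; print(k.sum(),cv2.minEnclosingCircle((a[:,:2]*1000).astype(np.float32)),'slope',f.round(4))
E
python3 tin.py
```

```text
ee_pos: [0.5087, 0.0217, 0.1878]
grasp_force: 39.3
ee_pos: [0.5089, 0.0348, 0.0979]
grasp_force: 39.3
(74.25, array([0.5089, 0.0348, 0.0979]), np.float64(99.9), array([-0.003,  0.003, -1.   ]))
10205 ((507.2979736328125, 34.17148208618164), 33.30683135986328) slope [-0.0069  0.0028  0.1251]
scene 342 [0.507  0.0379] 0.0045
side 641 [0.5086 0.0358] 0.0027
```

```bash
python3 -m jog '0 0.005 -0.03 0 0 0 0.1;0 0.005 -0.05 0 0 0 0.1;0 0.005 -0.065 0 0 0 0.1;0 0.005 -0.072 0 0 0 0.1;0 0.005 -0.076 0 0 0 0.1;0 0.005 -0.076 0 0 0 0.1' | grep -E 'pos|wrist|grasp'
cat > lid.py <<'E'
from h import *
for n in('scene','side'):
    p,d,K,Rc,c=snap(n); P=cloud(d,K,Rc,c); h=cv2.cvtColor(p,cv2.COLOR_BGR2HSV); R=np.linalg.norm(P[...,:2]-[.508,.036],axis=-1)
    k=(d>.05)&(R<.034)&(P[...,2]>.098)&(P[...,2]<.112)&(p.max(-1)>120); a=P[k]
    f=np.linalg.lstsq(np.c_[a[:,:2]-a[:,:2].mean(0),np.ones(len(a))],a[:,2],rcond=None)[0]; print(n,k.sum(),'lid',cv2.minEnclosingCircle((a[:,:2]*1000).astype(np.float32)),'slope,z',f.round(4))
E
python3 lid.py
```

```text
ee_pos: [0.5093, 0.0373, 0.0757]
wrist_force: [-0.3, -0.6, -0.4]
grasp_force: 39.3
scene 215 lid ((508.27911376953125, 35.98045349121094), 33.702293395996094) slope,z [-0.0396  0.0349  0.1039]
side 197 lid ((515.0621337890625, 39.45795822143555), 32.16254425048828) slope,z [-0.0047 -0.0138  0.1035]
```

```bash
python3 -m jog '0 0 -0.005 0 0 0 0.1;0 0 -0.008 0 0 0 0.1;0 0 -0.008 0 0 0 0.1' | grep -E 'pos|wrist'
python3 -m jog '0 0 0 0 0 0 0.2;0 0 0 0 0 0 0.35;0 0 0 0 0 0 0.45;0 0 0 0 0 0 0.45;0 0 0.05 0 0 0 0.45;0 0 0.12 0 0 0 0.45;0 0 0.25 0 0 0 0.45;0 0 0.35 0 0 0 0.45;0 0 0.35 0 0 0 0.45' | grep -E 'pos|wrist'
python3 lid.py; python3 - <<'E'
from h import *
p,d,K,Rc,c=snap('wrist'); P=cloud(d,K,Rc,c); h=cv2.cvtColor(p,cv2.COLOR_BGR2HSV); R=np.linalg.norm(P[...,:2]-[.508,.036],axis=-1)
k=(d>.05)&(R<.04)&(P[...,2]>.1)&(P[...,2]<.109)&(h[...,1]<50)&(p.max(-1)>150); a=P[k]
f=np.linalg.lstsq(np.c_[a[:,:2]-a[:,:2].mean(0),np.ones(len(a))],a[:,2],rcond=None)[0]; print(k.sum(),cv2.minEnclosingCircle((a[:,:2]*1000).astype(np.float32)),'slope',f.round(4),np.percentile(a[:,2],[2,98]))
E
python3 tin.py
```

```text
ee_pos: [0.5097, 0.0373, 0.0742]
wrist_force: [-1.4, 0.3, 6.7]
ee_pos: [0.5119, 0.0369, 0.1842]
wrist_force: [0.3, 0.5, 0.3]
scene 293 lid ((509.4892272949219, 37.35374069213867), 33.345272064208984) slope,z [-0.033   0.0157  0.1036]
side 386 lid ((508.1949157714844, 36.49530792236328), 33.593780517578125) slope,z [-0.0055 -0.0112  0.1028]
5900 ((507.95550537109375, 36.638240814208984), 33.071346282958984) slope [-0.0011  0.0008  0.1022] [0.10089483 0.10359167]
scene 287 [0.5071 0.0382] 0.0014
side 486 [0.5088 0.0352] 0.0011
```

The cover is seated level (slope 0.001) and about 1 mm off centre. Next I'll position the slightly open fingers behind the tin for the push.

```bash
python3 -m jog '-0.174 -0.033 0 0 0 0 0.42;-0.174 -0.033 0 0 0 0 0.42;-0.174 -0.033 0 0 0 0 0.42;-0.174 -0.033 0 0 0 0 0.42;-0.174 -0.033 -0.15 0 0 0 0.42;-0.174 -0.033 -0.25 0 0 0 0.42;-0.174 -0.033 -0.35 0 0 0 0.42;-0.174 -0.033 -0.35 0 0 0 0.42;-0.174 -0.033 -0.35 0 0 0 0.42'
python3 -c "
from h import *
print(tooly())
p,d,K,Rc,c=snap('wrist'); P=cloud(d,K,Rc,c); o=manip.get_obs()['ee_pos']; m=(d>.05)&(np.linalg.norm(P[...,:2]-o[:2],axis=-1)<.05)&(P[...,2]>o[2]+.02)&(p.max(-1)<110)
a=P[m]; t=(a[:,:2]-[.5083,.0362])@np.array([[.985,-.174],[.174,.985]]); k=a[:,2]<o[2]+.055; print('tip z',a[:,2].min(),'lane x',np.percentile(t[k][:,0],[1,99]),'y',np.percentile(t[k][:,1],[1,99]))"
```

```text
t: 77.0
ee_pos: [0.4573, 0.0275, 0.0731]
eef_rot: [-0.001, -0.087, 0.996, 0.002]
wrist_force: [0.3, -0.2, 1.3]
opening: 0.0358
grasp_force: 0.0
(77.0, array([0.4573, 0.0275, 0.0731]), np.float64(100.0), array([-0.002,  0.003, -1.   ]))
tip z 0.0945226891743963 lane x [-0.06309423 -0.00138726] y [-0.03062294  0.03023178]
```

```bash
python3 -m jog '0 0 -0.08 0 0 0 0.42;0 0 -0.14 0 0 0 0.42;0 0 -0.153 0 0 0 0.42;0 0 -0.153 0 0 0 0.42;0 0 -0.153 0 0 0 0.42' | grep -E 'pos|wrist'
python3 -m jog '0.02 0.0035 0 0 0 0 0.42;0.04 0.007 0 0 0 0 0.42;0.06 0.0105 0 0 0 0 0.42;0.08 0.014 0 0 0 0 0.42;0.1 0.0175 0 0 0 0 0.42;0.12 0.021 0 0 0 0 0.42;0.14 0.0245 0 0 0 0 0.42;0.16 0.028 0 0 0 0 0.42;0.16 0.028 0 0 0 0 0.42' | grep -E 'pos|wrist'
cat > st.py <<'E'
from h import *
print(tooly())
for n in('scene','side'):
    p,d,K,Rc,c=snap(n); P=cloud(d,K,Rc,c); t=(P[...,:2]-[.5085,.036])@np.array([[.985,-.174],[.174,.985]])
    k=(d>.05)&(abs(t[...,1])<.04)&(t[...,0]>-.04)&(t[...,0]<.24)&(P[...,2]>.0935)&(P[...,2]<.106)&(p.max(-1)>120); a=np.c_[t[k],P[k][:,2:]]
    f=np.linalg.lstsq(np.c_[a[:,:2]-a[:,:2].mean(0),np.ones(len(a))],a[:,2],rcond=None)[0]; print(n,k.sum(),'lid lane',cv2.minEnclosingCircle((a[:,:2]*1000).astype(np.float32)),'slope,z',f.round(3))
E
python3 st.py
```

```text
ee_pos: [0.4584, 0.0272, 0.0292]
wrist_force: [0.6, 0.1, 0.3]
ee_pos: [0.5063, 0.0359, 0.0278]
wrist_force: [0.3, 0.2, 0.7]
(78.2167, array([0.5063, 0.0359, 0.0278]), np.float64(100.0), array([ 0.   ,  0.003, -1.   ]))
scene 360 lid lane ((34.72406005859375, 0.4364379942417145), 35.90056228637695) slope,z [-0.039  0.046  0.102]
side 421 lid lane ((38.60451126098633, 0.1667884737253189), 35.02436828613281) slope,z [-0.    -0.012  0.103]
```

```bash
python3 -m jog '0.02 0.0035 0 0 0 0 0.42;0.04 0.007 0 0 0 0 0.42;0.06 0.0105 0 0 0 0 0.42;0.08 0.014 0 0 0 0 0.42;0.1 0.0175 0 0 0 0 0.42;0.12 0.021 0 0 0 0 0.42;0.14 0.0245 0 0 0 0 0.42;0.16 0.028 0 0 0 0 0.42;0.16 0.028 0 0 0 0 0.42' | grep -E 'pos|wrist'; python3 st.py
```

```text
ee_pos: [0.5542, 0.0443, 0.0276]
wrist_force: [-2.1, -1.3, -2.0]
(79.0667, array([0.5542, 0.0443, 0.0276]), np.float64(100.0), array([ 0.   ,  0.003, -1.   ]))
scene 387 lid lane ((86.71253204345703, 2.367974281311035), 38.895755767822266) slope,z [-0.044  0.051  0.102]
side 418 lid lane ((85.72289276123047, 0.9550979137420654), 34.290889739990234) slope,z [-0.005 -0.014  0.101]
```

```bash
python3 -m jog '0.02 0.0035 0 0 0 0 0.42;0.04 0.007 0 0 0 0 0.42;0.06 0.0105 0 0 0 0 0.42;0.08 0.014 0 0 0 0 0.42;0.1 0.0175 0 0 0 0 0.42;0.12 0.021 0 0 0 0 0.42;0.14 0.0245 0 0 0 0 0.42;0.16 0.028 0 0 0 0 0.42;0.16 0.028 0 0 0 0 0.42' | grep -E 'pos|wrist'; python3 st.py
python3 -m jog '0.02 0.0035 0 0 0 0 0.42;0.04 0.007 0 0 0 0 0.42;0.06 0.0105 0 0 0 0 0.42;0.08 0.014 0 0 0 0 0.42;0.1 0.0175 0 0 0 0 0.42;0.12 0.021 0 0 0 0 0.42;0.14 0.0245 0 0 0 0 0.42;0.16 0.028 0 0 0 0 0.42;0.17 0.03 0 0 0 0 0.42;0.17 0.03 0 0 0 0 0.42' | grep -E 'pos|wrist'; python3 st.py
```

```text
ee_pos: [0.6018, 0.0527, 0.0274]
wrist_force: [-0.1, 0.2, 0.4]
(79.9167, array([0.6018, 0.0527, 0.0274]), np.float64(100.0), array([ 0.   ,  0.003, -1.   ]))
scene 408 lid lane ((132.69842529296875, -0.0621185302734375), 37.26487731933594) slope,z [-0.009  0.045  0.102]
side 398 lid lane ((134.70419311523438, 2.2278549671173096), 34.7388801574707) slope,z [ 0.004 -0.017  0.101]
ee_pos: [0.653, 0.0617, 0.0275]
wrist_force: [-0.7, -0.2, -0.1]
(80.85, array([0.653 , 0.0617, 0.0275]), np.float64(100.0), array([ 0.001,  0.003, -1.   ]))
scene 455 lid lane ((184.71920776367188, 2.5339126586914062), 37.192909240722656) slope,z [-0.029  0.038  0.102]
side 379 lid lane ((184.71124267578125, 0.36720553040504456), 35.36895751953125) slope,z [ 0.002 -0.017  0.101]
```

The tin sits about 90 mm past the gate. I'm backing off a little, lifting out and checking the leaves.

```bash
python3 -m jog '-0.01 -0.002 0 0 0 0 0.42;-0.01 -0.002 0 0 0 0 0.42;-0.01 -0.002 0.1 0 0 0 0.42;-0.01 -0.002 0.2 0 0 0 0.42;-0.01 -0.002 0.35 0 0 0 0.42;-0.01 -0.002 0.5 0 0 0 0.42;-0.01 -0.002 0.6 0 0 0 0.42;-0.01 -0.002 0.6 0 0 0 0.42' | grep -E 'pos|wrist'
python3 -m jog '-0.6 -0.1 0 0 0 0 0.42;-0.6 -0.1 0 0 0 0 0.42;-0.6 -0.1 0 0 0 0 0.42;-0.6 -0.1 0 0 0 0 0.42;-0.6 -0.1 0 0 0 0 0.42;-0.6 -0.1 0 0 0 0 0.42' | grep pos
python3 st.py; python3 - <<'E'
from h import *
for n in('scene','side','wrist'):
    p,d,K,Rc,c=snap(n); P=cloud(d,K,Rc,c); t=(P[...,:2]-[.5085,.036])@np.array([[.985,-.174],[.174,.985]])
    k=(d>.05)&(abs(t[...,1])<.038)&(t[...,0]>.06)&(t[...,0]<.145)&(P[...,2]>.06)&(P[...,2]<.092)
    a=t[k]; print(n,k.sum(),'leaf lane x',np.percentile(a[:,0],[2,50,98]).round(4) if k.sum() else 0)
    for w in (a[a[:,1]>.004],a[a[:,1]<-.004]):
        if len(w)>20: print('  slope dx/dy',np.polyfit(w[:,1],w[:,0],1).round(3),len(w))
    m=(d>.05)&(np.hypot(t[...,0],t[...,1])<.045)&(P[...,2]<.06); print('  pan z',np.median(P[m][:,2]) if m.sum() else 0)
E
```

```text
ee_pos: [0.6517, 0.0608, 0.2166]
wrist_force: [-0.6, 0.1, 0.0]
ee_pos: [0.4665, 0.0309, 0.2082]
(82.1167, array([0.4665, 0.0309, 0.2082]), np.float64(99.9), array([ 0.001,  0.002, -1.   ]))
scene 468 lid lane ((186.72793579101562, 1.6904809474945068), 35.28690719604492) slope,z [-0.03   0.031  0.102]
side 443 lid lane ((186.61648559570312, 1.5297987461090088), 34.41976547241211) slope,z [ 0.003 -0.005  0.101]
scene 261 leaf lane x [0.094  0.0973 0.0996]
  slope dx/dy [0.002 0.097] 113
  slope dx/dy [0.013 0.097] 121
  pan z 0.053406137340054116
side 45 leaf lane x [0.0943 0.0961 0.0982]
  slope dx/dy [0.008 0.096] 30
  pan z 0.05236492721115105
wrist 1652 leaf lane x [0.0926 0.0936 0.096 ]
  slope dx/dy [0.006 0.094] 758
  slope dx/dy [0.    0.094] 754
  pan z 0.05170874618217364
```

Both leaves are shut (slope ≤ 0.013), the pan is empty and the cover is level on the tin beyond the gate. Handing in.

```bash
python3 -c "
from plant import manip
print(manip.sign_off())"
```

```text
the job is handed in; nothing more can be done
None
```

I handed the job in: all six brass blocks are in the tin, the cover is seated level, and the tin stands about 90 mm past the gate with both leaves shut and the pan empty. One block fell onto the bench mid-run and was picked up again, and the tin was pushed about 14 mm off centre and slid back before I put the cover on. My measurements agree with this, but the sign-off returned no result.

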